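# Swing out the hanging arm, pin it and hang up the pails

### The arm

A 6-joint arm with a two-finger parallel gripper is mounted at the origin on the work surface. World frame = base frame: x ahead of the robot, y to its left, z up, the work surface at z = 0. Lengths are in m, angles in rad, forces in N, time in s.
With the tool pointing down it reaches from about 0.375 to 0.975 m from the base axis. Payload 3.8 kg.
Tool frame: the origin (TCP) lies on the mounting face of the last link; the fingertips stand 173 mm ahead of it and the grasp point (between the pads) lies 155 mm ahead of it (bot.hold_point_z is the distance from the TCP to the grasp point, in m); z points along the fingers, y is the line along which they close (so a half turn about z gives the same grasp; the last joint's range is limited). The gripper opens to 85 mm and grips with 20 to 120 N. Pads are 22 mm wide; open, the fingers measure 114 mm over their backs; the gripper's body (76 mm by 85 mm) begins 54 mm behind the grasp point. The pads swing forward as they close: fully open they stand 13 mm farther back than shut.
Start: joints at [1.168, 0.264, 1.604, -0, 1.274, -0.037], TCP at [0.241, 0.63, 0.405] pointing down, gripper open.
Joint ranges: [-2.63, 2.63], [-0.94, 2.18], [0.31, 2.57], [-1.31, 4.45], [0, 2.66], [-2.55, 2.55]. Speed limits (rad/s): [2.57, 2.57, 3.14, 3.14, 3.14, 3.14].

### API

Orientations are given as a rotation vector (axis times angle).
In Python, from workcell import bot, optics gives the robot as it stands.
- The arm moves only by the shell command python3 -m jog 'ROWS' [OPENING] [FORCE]. ROWS is JSON, a list of rows, each an object of numbers: "dx", "dy", "dz": the shift along the tool's x, y, z in mm; "ax", "ay", "az": the turn, a rotation vector about the tool's x, y, z in degrees. A call has 1 to 20 rows; each row shifts and turns the commanded pose from where the row before left it, along the tool's axes as they then stand; what a row does not reach is not made up. A row lasts 1/12 s, in which the tool goes at most 41.7 mm and 7.16 degrees, less where a joint would pass 70% of its speed; a pose out of reach is approached as far as the arm can. A call with a gripper value outside its range is refused whole. OPENING is the opening, from 0 (shut) to 1 (fully open), set as the call begins (- or left out, the last holds). The fingers move at their own pace and stop on an object; FORCE is the grip in N (left out, the last holds). Time passes only in rows, so rows that do not move let the fingers close. It gives the time, the measured TCP pose, the force, the opening and the grip force at its end, in the units of the state.
- bot.read_state(): the state, without advancing time (a new reading comes with each control period).
- optics.read_camera(name): name is "side" or "top" or "wrist"; returns a dict with "img" (384x512x3 uint8, red, green, blue), "vertical_fov" (degrees; the focal length in pixels is half the picture's height over the tangent of half this angle, whatever the lens; pixels are square), "cx", "cy" (the principal point, pixels), "k1" (the pictures are not rectified: a ray, as slopes to the right and down, at radius r is drawn at 1 + k1 r^2 times it, then the intrinsics apply), "R" (3x3) and "t" (3): a world point X has camera coordinates R X + t; the wrist camera has in their place "tool_from_camera" (4x4, takes a point from camera to tool coordinates, whose origin is the TCP and whose axes are the flange's). Camera axes: x right, y down, z forward; pixel columns grow to the right and rows downward; lengths in m; the calibration is good to about 2 mm. A picture is of the moment at which its call begins: read the wrist's pose just before it. There is no depth.
- bot.finish_job(): hands the job in; it is judged then, once.
The state is a dict: "time": time; "q": joint angles; "joint_vel": joint speeds; "joint_torque": joint torques, N m; "tool_pos": TCP position; "tcp_rot": TCP orientation; "wrist_force": force on the tool from outside, world axes, zero at the start; "torque": the same for the moment, N m; "width": opening from 0.0 (shut) to 1.0 (fully open); "grip_force": force on a finger pad.
Only numpy, scipy, OpenCV 4.12 (cv2) and the standard library are available. Lean on these libraries where they do the work, as an engineer would, in place of code of your own. Each camera call takes 0.05 s, during which the arm holds its last target. There are 200 camera calls.

### The job

The hanging arm over the counter is pinned in its parked position: pull its quick-release pin up out of the index plate, swing the arm round past the middle hole to the work hole, where it points back over the counter towards you, and push the pin down through both holes until it is fully home and its collar sits flat. Only when the arm is pinned there, hang every small pail that stands on the counter by its handle on a double hook of its own, hanging free and still. Leave the garlic press, pinch bowl, spice jar and soap dish where they are.

Things in the scene. Friction and masses are not known exactly. Their poses are not given: they have to be found in the camera images.
- stand: steel stand bolted to the counter: 132 mm flange, 38 mm post, on top a level index plate (102 x 100 mm, 12 mm thick, top 168 mm above the counter) with three upright 14 mm through holes 60 mm from the pivot axis. Origin on the counter in the pivot axis, z up. At the work hole the arm points along the stand's -x (towards the robot)
- swing_arm (a joint): turn of the aluminium arm about the post, rad: 0 parked, 0.6 over the middle hole, 1.2 over the work hole; grows anticlockwise from above; travel -0.06 to 1.32, no catch at the holes; friction (0.25 N m) holds it where left. Bar 26 mm wide, 285 mm long from the pivot, z 170 to 182 mm. Parked it points along the stand's (-0.36, +0.93). A small black spring clip sits on its tail
- boss_bore (a point): mouth of the pin's upright 14 mm bore in the arm's boss: a 36 mm square block on the bar, 60 mm from the pivot, z 170 to 200 mm, just above the index plate. The point is at its top, 200 mm above the counter, and moves with the arm
- work_hole (a point): index plate, top mouth of the work hole (60 mm from the pivot along the stand's -x)
- park_hole (a point): index plate, top mouth of the park hole, where the pin sits at the start (the middle hole, halfway round, is not wanted)
- pin: detent pin, upright, z up; origin under its collar (29 mm across, 4 mm thick), above it a black knob 28 mm across, z 4 to 36 mm; below a 12 mm shank. Home: collar flat on the boss, origin 32 mm above the plate's top. About 12 N pulls it out, 5 to 15 N pushes it home. Raised 27 to 40 mm, its tip is clear of the plate but the shank still sits in the boss, so the raised pin can swing the arm
- pin_tip (a point): chamfered tip of the pin's shank, 58 mm below the pin's origin; two spring balls 49 mm below the origin stand out to 18 mm across and snap out under the index plate when home. Pinned, the arm keeps about 0.05 rad of play
- hook_a (a point): double hook 135 mm from the pivot, on the side that is the stand's +y when at work: two level 8 mm prongs 60 mm apart, square to the bar, upturned tips 74 mm off its centre line, 199 mm above the counter. Point: where the bail's middle rests, 56 mm off the centre line, 179 mm up. Bring a pail in from outside over the tips, prongs between rim and bail, then lower
- hook_b (a point): double hook 240 mm from the pivot, on the side that is the stand's +y when at work: two level 8 mm prongs 60 mm apart, square to the bar, upturned tips 74 mm off its centre line, 199 mm above the counter. Point: where the bail's middle rests, 56 mm off the centre line, 179 mm up. Bring a pail in from outside over the tips, prongs between rim and bail, then lower
- hook_c (a point): double hook 135 mm from the pivot, on the side that is the stand's -y when at work: two level 8 mm prongs 60 mm apart, square to the bar, upturned tips 74 mm off its centre line, 199 mm above the counter. Point: where the bail's middle rests, 56 mm off the centre line, 179 mm up. Bring a pail in from outside over the tips, prongs between rim and bail, then lower
- hook_d (a point): double hook 240 mm from the pivot, on the side that is the stand's -y when at work: two level 8 mm prongs 60 mm apart, square to the bar, upturned tips 74 mm off its centre line, 199 mm above the counter. Point: where the bail's middle rests, 56 mm off the centre line, 179 mm up. Bring a pail in from outside over the tips, prongs between rim and bail, then lower
- pail_a: small steel pail, 80 mm across the rim, 64 mm at the foot, 75 mm high, with a rigid upright bail along its x axis: 6 mm wire 84 mm wide, bar 130 mm above the foot, with a wooden grip 12 mm thick and 40 mm long in the middle. Origin under the foot's centre. 0.12 to 0.24 kg, may be absent. Three or four are there
- grip_a (a point): middle of the wooden grip of pail_a, 130 mm above its foot
- pail_b: small steel pail, 80 mm across the rim, 64 mm at the foot, 75 mm high, with a rigid upright bail along its x axis: 6 mm wire 84 mm wide, bar 130 mm above the foot, with a wooden grip 12 mm thick and 40 mm long in the middle. Origin under the foot's centre. 0.12 to 0.24 kg, may be absent. Three or four are there
- grip_b (a point): middle of the wooden grip of pail_b, 130 mm above its foot
- pail_c: small steel pail, 80 mm across the rim, 64 mm at the foot, 75 mm high, with a rigid upright bail along its x axis: 6 mm wire 84 mm wide, bar 130 mm above the foot, with a wooden grip 12 mm thick and 40 mm long in the middle. Origin under the foot's centre. 0.12 to 0.24 kg, may be absent. Three or four are there
- grip_c (a point): middle of the wooden grip of pail_c, 130 mm above its foot
- pail_d: small steel pail, 80 mm across the rim, 64 mm at the foot, 75 mm high, with a rigid upright bail along its x axis: 6 mm wire 84 mm wide, bar 130 mm above the foot, with a wooden grip 12 mm thick and 40 mm long in the middle. Origin under the foot's centre. 0.12 to 0.24 kg, may be absent. Three or four are there
- grip_d (a point): middle of the wooden grip of pail_d, 130 mm above its foot
- garlic_press: aluminium garlic press lying flat, two round handles 85 mm long side by side along its -x and a 42 mm pressing chamber at its +x end, about 175 x 60 x 28 mm; a bystander. Origin under its centre
- pinch_bowl: yellow silicone pinch bowl, 84 mm across the rim, 34 mm high; a bystander. Origin under its centre
- spice_jar: glass spice jar with a black twist cap, 46 mm across, 98 mm high; a bystander. Origin under its centre
- soap_dish: black plastic soap dish, open on top, 115 x 85 x 22 mm; a bystander. Origin under its centre
There are look-alikes about, which are no part of the job. Of the things shaped like the pin, the black one is meant. What is shaped like the pail_c but yellow is not meant.

How it is judged:
On the way, in this order (a step that is already met when the one before it is completed fails the run):
1. the pin is pulled up until its tip is clear of the index plate (z of pin_tip in the frame of park_hole above 0.0005 m), for 0.1 s.
2. the pin is fully home through the arm and the work hole (horizontal distance between pin and work_hole below 0.008 m and z of pin in the frame of work_hole between 0.029 and 0.035 m and angle between pin's own z axis and vertical below 0.15 rad and value of joint swing_arm between 1.12 and 1.28 rad), for 0.2 s.
At the end, for the whole second after the job is handed in: Pin home in the work hole: within 8 mm of its axis, upright, collar within 3 mm of flat, arm within 0.08 rad of the work position. Every pail present hangs, grip middle within 28 mm of a hook point, foot 35 mm or more above the counter, within 0.25 rad of upright, slower than 0.08 m/s (all of step 2 and (distance between grip_a and hook_a below 0.028 m or distance between grip_a and hook_b below 0.028 m or distance between grip_a and hook_c below 0.028 m or distance between grip_a and hook_d below 0.028 m) and height (world z) of each of pail_a, pail_b, pail_c, pail_d above 0.035 m and angle between each of pail_a, pail_b, pail_c, pail_d's own z axis and vertical below 0.25 rad and linear speed of each of pail_a, pail_b, pail_c, pail_d below 0.08 m/s and (distance between grip_b and hook_a below 0.028 m or distance between grip_b and hook_b below 0.028 m or distance between grip_b and hook_c below 0.028 m or distance between grip_b and hook_d below 0.028 m) and (distance between grip_c and hook_a below 0.028 m or distance between grip_c and hook_b below 0.028 m or distance between grip_c and hook_c below 0.028 m or distance between grip_c and hook_d below 0.028 m) and (distance between grip_d and hook_a below 0.028 m or distance between grip_d and hook_b below 0.028 m or distance between grip_d and hook_c below 0.028 m or distance between grip_d and hook_d below 0.028 m)); the robot touches nothing.
It fails at once if a pail is on a hook while the pin is not home in the work hole (distance between pin and work_hole above 0.042 m and (((distance between grip_a and hook_a below 0.02 m or distance between grip_a and hook_b below 0.02 m or distance between grip_a and hook_c below 0.02 m or distance between grip_a and hook_d below 0.02 m) and height (world z) of pail_a above 0.035 m) or ((distance between grip_b and hook_a below 0.02 m or distance between grip_b and hook_b below 0.02 m or distance between grip_b and hook_c below 0.02 m or distance between grip_b and hook_d below 0.02 m) and height (world z) of pail_b above 0.035 m) or ((distance between grip_c and hook_a below 0.02 m or distance between grip_c and hook_b below 0.02 m or distance between grip_c and hook_c below 0.02 m or distance between grip_c and hook_d below 0.02 m) and height (world z) of pail_c above 0.035 m) or ((distance between grip_d and hook_a below 0.02 m or distance between grip_d and hook_b below 0.02 m or distance between grip_d and hook_c below 0.02 m or distance between grip_d and hook_d below 0.02 m) and height (world z) of pail_d above 0.035 m))).
It fails at once if the garlic press is pushed from its place (distance of garlic_press from where it was at the start of the episode above 0.04 m).
It fails at once if the pinch bowl is pushed from its place (distance of pinch_bowl from where it was at the start of the episode above 0.04 m).
It fails at once if the spice jar is pushed from its place (distance of spice_jar from where it was at the start of the episode above 0.04 m).
It fails at once if the soap dish is pushed from its place (distance of soap_dish from where it was at the start of the episode above 0.04 m).
Of pail_a, pail_b, pail_c, pail_d only 3 to 4 are there at a start; the rules pass over those that are not, and their reading is None.
At some moment in a run one of pail_a, pail_b, pail_c, pail_d may be knocked a few centimetres aside while the robot is not near it.
It also fails if it takes over 210 s, if anything falls off the work surface, if the arm or the gripper's body presses on something with over 40 N, if the wrist force passes 120 N, or if a joint passes its speed limit or range.

## Working session

There is one attempt and no reset: what is moved stays moved. The work goes in short steps, Python scripts to look and compute and a shell command to move; the robot and the scene stay as the last step left them, time stands still between calls to the robot, and variables do not carry over. Pictures are saved under pics/ and viewed, at most 14 in all, crops included, and the job is handed in when it is done.

```bash
ls; mkdir -p pics
cat > h.py <<'E'
import numpy as np, cv2
from workcell import bot, optics
from scipy.spatial.transform import Rotation as Ro
def grab(n):
    s=bot.read_state(); c=optics.read_camera(n); im=np.array(c["img"])
    f=im.shape[0]/2/np.tan(np.radians(c["vertical_fov"])/2)
    if n=="wrist":
        T=np.eye(4);T[:3,:3]=Ro.from_rotvec(s["tcp_rot"]).as_matrix();T[:3,3]=s["tool_pos"]
        M=np.linalg.inv(T@np.array(c["tool_from_camera"]));R,t=M[:3,:3],M[:3,3]
    else: R,t=np.array(c["R"]),np.array(c["t"])
    return dict(img=im,f=f,cx=c["cx"],cy=c["cy"],k1=c["k1"],R=R,t=t)
def save(c,name,crop=None,s=1):
    im=c["img"]
    if crop: x0,y0,x1,y1=crop; im=im[y0:y1,x0:x1]
    im=cv2.resize(im,None,fx=s,fy=s,interpolation=cv2.INTER_CUBIC)
    cv2.imwrite("pics/"+name,im[:,:,::-1])
def ray(c,u,v):
    d=np.array([(u-c["cx"])/c["f"],(v-c["cy"])/c["f"]]);p=d.copy()
    for _ in range(30): p=d/(1+c["k1"]*(p@p))
    w=c["R"].T@np.array([*p,1]); return -c["R"].T@c["t"],w/np.linalg.norm(w)
def plane(c,u,v,z):
    o,w=ray(c,u,v); return o+w*(z-o[2])/w[2]
def proj(c,X):
    p=c["R"]@np.array(X)+c["t"]; p=p[:2]/p[2]; p=p*(1+c["k1"]*(p@p))
    return c["f"]*p+[c["cx"],c["cy"]]
def tri(*cs):
    A=np.zeros((3,3));b=np.zeros(3)
    for c,u,v in cs:
        o,w=ray(c,u,v);P=np.eye(3)-np.outer(w,w);A+=P;b+=P@o
    return np.linalg.solve(A,b)
E
python3 - <<'E'
from h import *
for n in("side","top","wrist"):
    c=grab(n);np.save(n+"0.npy",c,allow_pickle=True);print(n,c["f"],-c["R"].T@c["t"],c["R"][2])
    save(c,n+"0.png",s=1.5)
s=bot.read_state();print(s)
E
```

```text
pics
side 471.2403952939617 [ 0.18945844 -0.91391863  0.72025132] [ 0.3013839   0.80075862 -0.51764213]
top 424.43288172084095 [0.37479314 0.03328901 1.32996655] [ 0.1341391  -0.01860654 -0.99078782]
wrist 265.1149300677098 [0.18015469 0.65317287 0.37363463] [ 0.24448392 -0.09601842 -0.9648876 ]
{'time': 0.15, 'q': array([ 1.16811603e+00,  2.64593965e-01,  1.60507059e+00,  1.33920529e-07,
        1.27370640e+00, -3.68663426e-02]), 'joint_vel': array([ 0.0024198 , -0.0011883 , -0.0055629 , -0.00108539,  0.00093202,
       -0.0009183 ]), 'joint_torque': array([ 6.55921904e-04, -5.15909636e+01, -3.67958665e+01, -1.97595509e-04,
        7.96216191e-03, -5.55958411e-05]), 'tool_pos': array([0.24133044, 0.63010061, 0.40363286]), 'tcp_rot': array([-5.71349901e-01, -3.08880555e+00,  2.72578487e-03]), 'wrist_force': array([ 0.9806833 , -0.74320336,  0.26504973]), 'torque': array([-0.00328875, -0.02991622, -0.04391993]), 'grip_force': 0.0, 'width': 1.002358481056814}
```

View pics/side0.png

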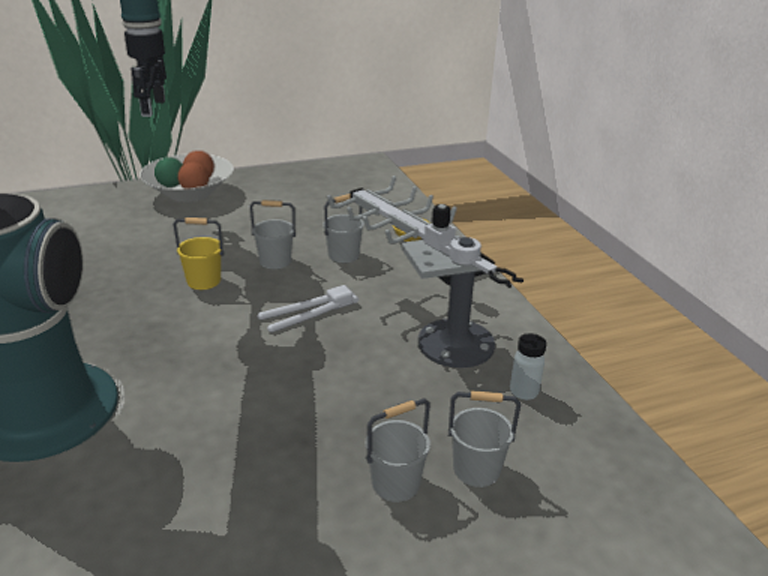

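View pics/top0.png

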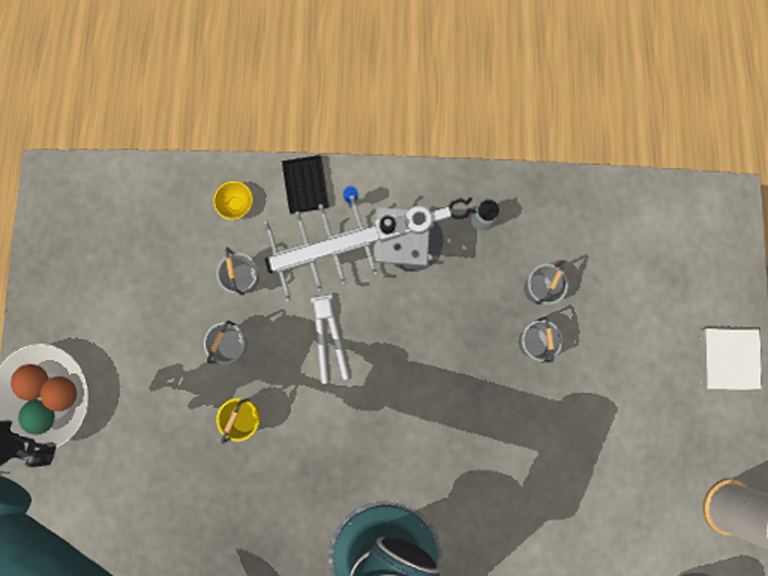

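Top view (1.5x): pivot cap is at (418,218), the black pin knob at (388,224) and a blue pin look-alike at (350,194). The black one matches the description. Open plate holes are at (396,246) and (415,254). The steel pails are at (238,272), (224,343), (548,283) and (541,340), with a yellow decoy at (238,419). Bystanders are the press at (330,340), bowl at (233,200), dish at (305,184) and jar at (487,210).

Run:
```python
from h import *
T=np.load("top0.npy",allow_pickle=True).item();S=np.load("side0.npy",allow_pickle=True).item()
def blobs(c,m,mn=12):
    n,l,st,ce=cv2.connectedComponentsWithStats(m.astype(np.uint8)*255)
    out=[]
    for i in range(1,n):
        if st[i,4]>=mn:
            ys,xs=np.where(l==i);pts=np.c_[xs,ys].astype(np.float32)
            r=cv2.minAreaRect(pts); out.append((ce[i].round(1),st[i,4],st[i,:4],np.round(r[1],1),round(r[2],1)))
    return out
for n,c in(("top",T),("side",S)):
    h=cv2.cvtColor(c["img"],cv2.COLOR_RGB2HSV);H,s,V=[h[...,i].astype(int) for i in range(3)]
    print(n,"wood");g=(H>8)&(H<20)&(s>100)&(V>130)
    if n=="top": g[:130]=0
    for b in blobs(c,g):print(b)
    print("black")
    for b in blobs(c,V<45,40):print(b)
    print("white")
    for b in blobs(c,(V>170)&(s<40),60):print(b)
for (c,x0,y0,n) in((T,235,120,"t"),(S,260,120,"s")):
    save(c,"z"+n+".png",(x0,y0,x0+100,y0+75),6)
```

```text
top wood
(array([  3.3, 165.1]), np.int32(599), array([  0, 130,  12, 105], dtype=int32), array([104.,  11.]), 90.0)
(array([153.1, 178.4]), np.int32(50), array([151, 172,   6,  14], dtype=int32), array([13.3,  3.5]), 78.7)
(array([370. , 186.1]), np.int32(44), array([366, 180,   9,  13], dtype=int32), array([ 3.1, 13. ]), 26.6)
(array([366.1, 225.7]), np.int32(53), array([364, 219,   5,  14], dtype=int32), array([13.4,  3.6]), 83.7)
(array([144.5, 227.7]), np.int32(37), array([141, 222,   8,  13], dtype=int32), array([ 2.6, 13. ]), 24.4)
(array([ 15.2, 256.2]), np.int32(260), array([  7, 246,  17,  21], dtype=int32), array([18.3, 17.4]), 26.6)
(array([ 34.5, 263.7]), np.int32(237), array([ 27, 254,  17,  20], dtype=int32), array([17.4, 16.1]), 26.6)
(array([153.6, 280.9]), np.int32(57), array([150, 274,   9,  15], dtype=int32), array([ 3.6, 14.3]), 26.6)
(array([476.8, 335.1]), np.int32(170), array([469, 320,  28,  37], dtype=int32), array([21.8, 36.4]), 18.4)
black
(array([202.8, 122.2]), np.int32(878), array([189, 104,  30,  38], dtype=int32), array([35. , 25.7]), 81.1)
(array([32
[... 2938 characters left out ...]
3,  18,  15], dtype=int32), array([14., 17.]), 90.0)
white
(array([452.3,  91.2]), np.int32(69), array([447,  82,  11,  18], dtype=int32), array([16.5,  7.8]), 78.7)
(array([148. , 111.1]), np.int32(145), array([141, 103,  15,  17], dtype=int32), array([16.1, 13.6]), 18.4)
(array([262.2, 140.4]), np.int32(234), array([237, 127,  53,  29], dtype=int32), array([57.7,  7.6]), 26.6)
(array([309.7, 163.3]), np.int32(63), array([301, 159,  19,   8], dtype=int32), array([ 7., 18.]), 85.9)
(array([225.3, 193.9]), np.int32(83), array([218, 190,  16,   9], dtype=int32), array([ 6.3, 14.2]), 71.6)
(array([493.1, 214.7]), np.int32(80), array([485, 209,  17,  15], dtype=int32), array([19. ,  7.4]), 36.9)
```

View pics/zt.png

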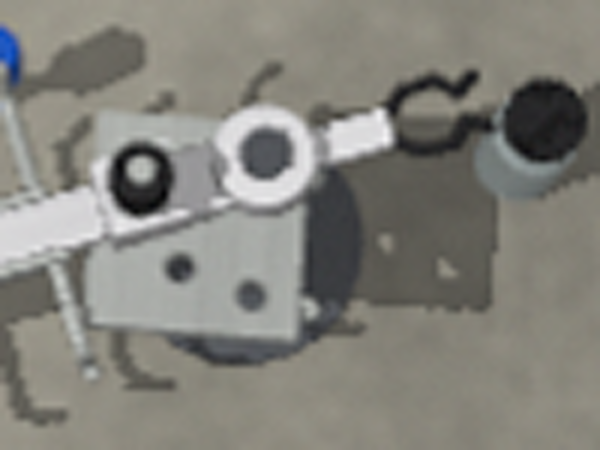

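View pics/zs.png

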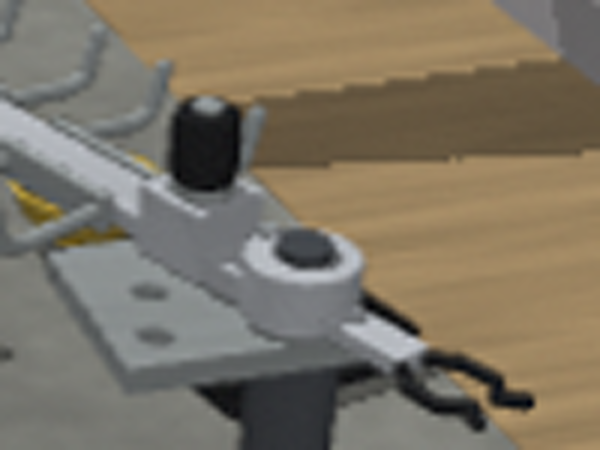

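The crops show the black knob on the boss of the arm, the pivot cap, and the two free holes. The middle hole is at (180,267) in the top crop and (150,291) in the side crop. The work hole is at (251,295) and (154,336). The black pin in the boss is the one meant; the blue one is at the crop edge.

Run:
```python
from h import *
T=np.load("top0.npy",allow_pickle=True).item();S=np.load("side0.npy",allow_pickle=True).item()
def zt(x,y):return (T,235+x/6-.42,120+y/6-.42)
def zs(x,y):return (S,260+x/6-.42,120+y/6-.42)
P={"work":(zt(251,295),zs(154,336)),"mid":(zt(180,267),zs(150,291)),"pivot":(zt(266,153),zs(306,247)),"knob":(zt(142,169),zs(208,103)),
"g1":((T,153.1,178.4),(S,228,132)),"g2":((T,144.5,227.7),(S,181.7,135.5)),
"g3":((T,370,186.1),(S,323.6,262.7)),"g4":((T,366.1,225.7),(S,267.7,270.9)),"yel":((T,153.6,280.9),(S,129.6,146.8))}
for k,v in P.items():
    x=tri(*v);print(k,x.round(4),[(proj(c,x)-[a,b]).round(1).tolist() for c,a,b in v])
for k in("work","mid"):print(k,plane(*P[k][0],.168).round(4),plane(*P[k][1],.168).round(4))
print("knob",plane(*P["knob"][0],.236).round(4),plane(*P["knob"][1],.236).round(4))
print("pivot",[plane(*P["pivot"][i],z).round(4) for z in (.2,.208) for i in(0,1)])
# yaw of grips (top view) via PCA on plane .136
h=cv2.cvtColor(T["img"],cv2.COLOR_RGB2HSV).astype(int);g=(h[...,0]>8)&(h[...,0]<20)&(h[...,1]>100)&(h[...,2]>130)
for k in("g1","g2","g3","g4"):
    _,u,v=P[k][0];ys,xs=np.where(g);m=(abs(xs-u)<10)&(abs(ys-v)<10)
    q=np.array([plane(T,a,b,.13)[:2] for a,b in zip(xs[m],ys[m])]);c=q.mean(0);e=np.linalg.eigh(np.cov((q-c).T))[1][:,1]
    print(k,c.round(4),"axis deg",np.degrees(np.arctan2(e[1],e[0])).round(1)%180)
s=bot.read_state();print(Ro.from_rotvec(s["tcp_rot"]).as_matrix().round(3))
```

```text
work [ 0.5985 -0.0356  0.1661] [[0.0, -0.0], [-0.0, 0.0]]
mid [ 0.6107 -0.0023  0.1666] [[0.0, -0.1], [-0.1, 0.0]]
pivot [ 0.6592 -0.0394  0.1981] [[0.1, -0.2], [-0.3, 0.1]]
knob [0.6399 0.0177 0.2373] [[0.0, -0.1], [-0.1, 0.0]]
g1 [0.5661 0.3166 0.1278] [[-0.1, 0.3], [0.3, -0.0]]
g2 [0.4265 0.3323 0.1281] [[0.2, -0.7], [-0.7, 0.0]]
g3 [ 0.5634 -0.3109  0.1314] [[0.0, -0.0], [-0.1, 0.0]]
g4 [ 0.4506 -0.2994  0.1319] [[0.3, -0.8], [-1.3, 0.2]]
yel [0.2756 0.2988 0.1294] [[-0.0, 0.3], [0.3, 0.0]]
work [ 0.5981 -0.0355  0.168 ] [ 0.5971 -0.0386  0.168 ]
mid [ 0.6103 -0.0022  0.168 ] [ 0.6099 -0.0046  0.168 ]
knob [0.64   0.0177 0.236 ] [0.6414 0.0202 0.236 ]
pivot [array([ 0.6581, -0.0391,  0.2   ]), array([ 0.6582, -0.0426,  0.2   ]), array([ 0.6561, -0.0386,  0.208 ]), array([ 0.6509, -0.056 ,  0.208 ])]
g1 [0.5665 0.316 ] axis deg 14.5
g2 [0.4245 0.3323] axis deg 156.5
g3 [ 0.5635 -0.3114] axis deg 154.0
g4 [ 0.4484 -0.299 ] axis deg 7.199999999999989
[[-0.934  0.358 -0.001]
 [ 0.358  0.934 -0.002]
 [ 0.    -0.002 -1.   ]]
```

```bash
python3 -m jog '[{"az":6.9,"dz":-8},{"az":6.9,"dz":-8},{"az":6.9,"dz":-8},{"az":6.9,"dz":-8},{"az":6.9,"dz":-8},{"az":6.9,"dz":-8},{"az":6.9,"dz":-8},{"az":6.9,"dz":-8},{"az":6.9,"dz":-8},{"az":6.9,"dz":-8}]' 1 80
python3 -m jog '[{"dx":-34,"dy":22},{"dx":-34,"dy":22},{"dx":-34,"dy":22},{"dx":-34,"dy":22},{"dx":-34,"dy":22},{"dx":-34,"dy":22},{"dx":-34,"dy":22},{"dx":-34,"dy":22},{"dx":-34,"dy":22},{"dx":-34,"dy":22},{"dx":-34,"dy":22},{"dx":-34,"dy":22},{"dx":-34,"dy":22},{"dx":-34,"dy":22},{"dx":-34,"dy":22},{"dx":-34,"dy":22},{"dx":-20,"dy":0},{},{}]'
python3 - <<'E'
from h import *
c=grab("wrist");save(c,"w1.png",s=1.5);np.save("w1.npy",c,allow_pickle=True)
s=bot.read_state();print(s["time"],s["tool_pos"],Ro.from_rotvec(s["tcp_rot"]).as_matrix().round(3).tolist(),s["q"].round(2))
print(proj(c,[.64,.018,.236]),proj(c,[.598,-.0357,.168]))
E
```

```text
0.2 [0.24135611 0.63014226 0.40381228] [[-0.934, 0.358, -0.001], [0.358, 0.934, -0.001], [0.0, -0.001, -1.0]] [ 1.17  0.26  1.6   0.    1.27 -0.04]
[-34.30583084 586.56086935] [-47.41086684 528.28210457]invalid input
invalid input
```

View pics/w1.png

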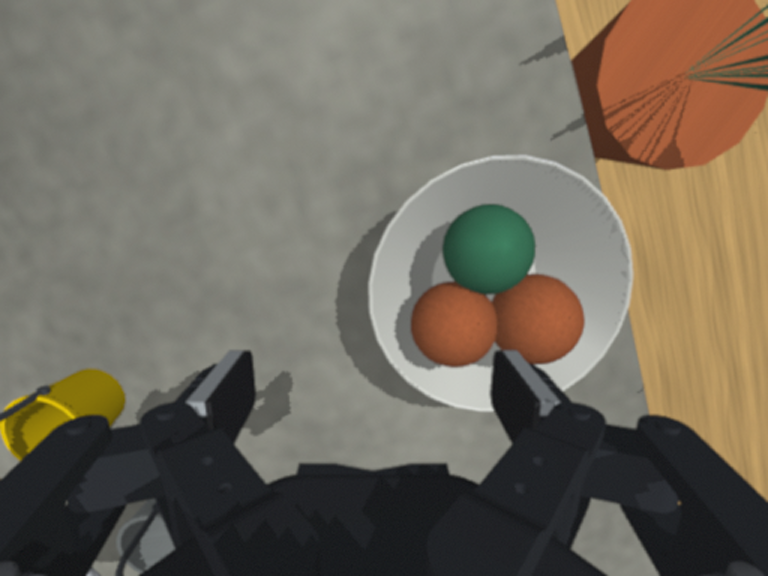

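The wrist view shows only the fruit bowl, because the arm didn't move: both calls were refused. I'll try rows with all six keys.

```bash
python3 -m jog '[{"dx":0,"dy":0,"dz":-8,"ax":0,"ay":0,"az":6.9}]' 1.0 80; python3 -m jog '[{"dz":-8,"az":6.9}]'; python3 -m jog '[{"dz":-8}]' 1;python3 -m jog --help
python3 - <<'E'
from h import *
print(bot.read_state()["time"],bot.read_state()["tool_pos"])
E
```

```text
time: 0.28
tool_pos: [0.2412, 0.6297, 0.4101]
tcp_rot: [-0.757, -3.048, 0.007]
wrist_force: [-0.6, -0.2, -1.1]
width: 1.0
grip_force: 0.0
0.2833 [0.2411686  0.62973473 0.41010885]invalid input
invalid input
invalid input: not JSON, or not a number
```

```bash
python3 -m jog '[{"dx":0,"dy":0,"dz":-8,"ax":0,"ay":0,"az":6.9},{"dx":0,"dy":0,"dz":-8,"ax":0,"ay":0,"az":6.9},{"dx":0,"dy":0,"dz":-8,"ax":0,"ay":0,"az":6.9},{"dx":0,"dy":0,"dz":-8,"ax":0,"ay":0,"az":6.9},{"dx":0,"dy":0,"dz":-8,"ax":0,"ay":0,"az":6.9},{"dx":0,"dy":0,"dz":-8,"ax":0,"ay":0,"az":6.9},{"dx":0,"dy":0,"dz":-8,"ax":0,"ay":0,"az":6.9},{"dx":0,"dy":0,"dz":-8,"ax":0,"ay":0,"az":6.9},{"dx":0,"dy":0,"dz":-8,"ax":0,"ay":0,"az":6.9}]'
python3 -m jog '[{"dx":-34,"dy":22,"dz":0,"ax":0,"ay":0,"az":0},{"dx":-34,"dy":22,"dz":0,"ax":0,"ay":0,"az":0},{"dx":-34,"dy":22,"dz":0,"ax":0,"ay":0,"az":0},{"dx":-34,"dy":22,"dz":0,"ax":0,"ay":0,"az":0},{"dx":-34,"dy":22,"dz":0,"ax":0,"ay":0,"az":0},{"dx":-34,"dy":22,"dz":0,"ax":0,"ay":0,"az":0},{"dx":-34,"dy":22,"dz":0,"ax":0,"ay":0,"az":0},{"dx":-34,"dy":22,"dz":0,"ax":0,"ay":0,"az":0},{"dx":-34,"dy":22,"dz":0,"ax":0,"ay":0,"az":0},{"dx":-34,"dy":22,"dz":0,"ax":0,"ay":0,"az":0},{"dx":-34,"dy":22,"dz":0,"ax":0,"ay":0,"az":0},{"dx":-34,"dy":22,"dz":0,"ax":0,"ay":0,"az":0},{"dx":-34,"dy":22,"dz":0,"ax":0,"ay":0,"az":0},{"dx":-34,"dy":22,"dz":0,"ax":0,"ay":0,"az":0},{"dx":-34,"dy":22,"dz":0,"ax":0,"ay":0,"az":0},{"dx":-34,"dy":22,"dz":0,"ax":0,"ay":0,"az":0},{"dx":-20,"dy":0,"dz":0,"ax":0,"ay":0,"az":0},{"dx":0,"dy":0,"dz":0,"ax":0,"ay":0,"az":0},{"dx":0,"dy":0,"dz":0,"ax":0,"ay":0,"az":0}]'
python3 - <<'E'
from h import *
c=grab("wrist");save(c,"w2.png",s=1.5);np.save("w2.npy",c,allow_pickle=True)
s=bot.read_state();print(s["time"],s["tool_pos"],Ro.from_rotvec(s["tcp_rot"]).as_matrix().round(3).tolist(),s["q"].round(2))
print(proj(c,[.64,.018,.236])*1.5,proj(c,[.598,-.0357,.168])*1.5)
E
```

```text
time: 1.03
tool_pos: [0.2414, 0.6303, 0.4847]
tcp_rot: [2.227, 2.215, -0.001]
wrist_force: [-0.5, 0.7, -0.0]
width: 1.004
grip_force: 0.0
time: 2.62
tool_pos: [0.594, 0.0654, 0.4842]
tcp_rot: [-2.223, -2.218, 0.001]
wrist_force: [0.0, 0.8, -0.6]
width: 1.001
grip_force: 0.0
2.6667 [0.59374111 0.0664743  0.48437031] [[0.0, 1.0, -0.001], [1.0, -0.0, 0.001], [0.001, -0.001, -1.0]] [0.07 0.08 1.67 0.   1.39 0.07]
[447.23902736 375.12511499] [376.84851417 395.88326949]
```

View pics/w2.png

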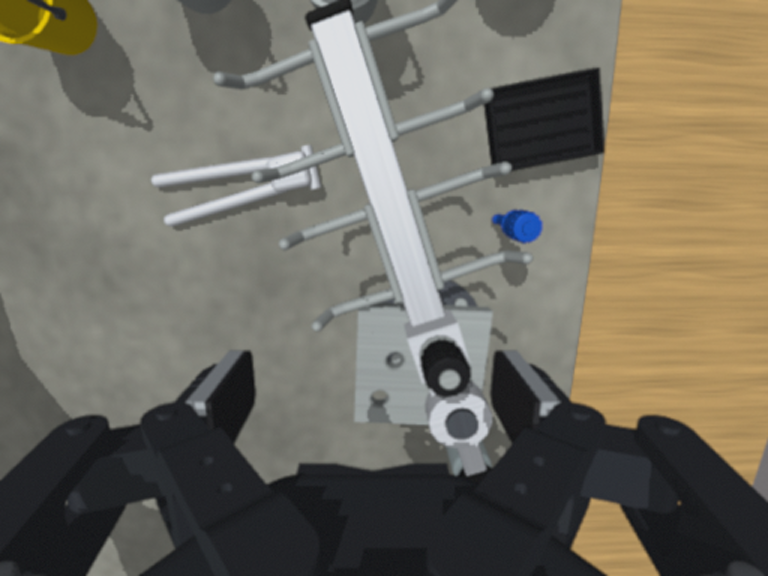

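The black knob top is at (449,379), within 2 mm of the prediction, and the work hole is at (379,396). The blue look-alike pin lies at (520,226) on the counter. I'm going down on the black one.

```bash
python3 -m jog '[{"dx":-25,"dy":24,"dz":0,"ax":0,"ay":0,"az":0},{"dx":-24.5,"dy":23,"dz":0,"ax":0,"ay":0,"az":0},{"dx":0,"dy":0,"dz":25,"ax":0,"ay":0,"az":0},{"dx":0,"dy":0,"dz":25,"ax":0,"ay":0,"az":0},{"dx":0,"dy":0,"dz":25,"ax":0,"ay":0,"az":0},{"dx":0,"dy":0,"dz":16,"ax":0,"ay":0,"az":0},{"dx":0,"dy":0,"dz":10,"ax":0,"ay":0,"az":0},{"dx":0,"dy":0,"dz":0,"ax":0,"ay":0,"az":0},{"dx":0,"dy":0,"dz":0,"ax":0,"ay":0,"az":0}]' 1.0 80
python3 -m jog '[{"dx":0,"dy":0,"dz":0,"ax":0,"ay":0,"az":0},{"dx":0,"dy":0,"dz":0,"ax":0,"ay":0,"az":0},{"dx":0,"dy":0,"dz":0,"ax":0,"ay":0,"az":0},{"dx":0,"dy":0,"dz":0,"ax":0,"ay":0,"az":0},{"dx":0,"dy":0,"dz":0,"ax":0,"ay":0,"az":0},{"dx":0,"dy":0,"dz":0,"ax":0,"ay":0,"az":0},{"dx":0,"dy":0,"dz":0,"ax":0,"ay":0,"az":0},{"dx":0,"dy":0,"dz":0,"ax":0,"ay":0,"az":0}]' 0 80
```

```text
time: 3.42
tool_pos: [0.6408, 0.0183, 0.3838]
tcp_rot: [-2.219, -2.224, 0.0]
wrist_force: [0.4, -0.3, 0.2]
width: 1.0
grip_force: 0.0
time: 4.08
tool_pos: [0.6409, 0.0171, 0.3849]
tcp_rot: [2.22, 2.222, 0.001]
wrist_force: [-2.2, 0.7, 6.0]
width: 0.302
grip_force: 78.5
```

```bash
python3 -m jog '[{"dx":0,"dy":0,"dz":-4,"ax":0,"ay":0,"az":0},{"dx":0,"dy":0,"dz":-4,"ax":0,"ay":0,"az":0},{"dx":0,"dy":0,"dz":-5,"ax":0,"ay":0,"az":0},{"dx":0,"dy":0,"dz":-5,"ax":0,"ay":0,"az":0},{"dx":0,"dy":0,"dz":-5,"ax":0,"ay":0,"az":0},{"dx":0,"dy":0,"dz":-5,"ax":0,"ay":0,"az":0},{"dx":0,"dy":0,"dz":-5,"ax":0,"ay":0,"az":0},{"dx":0,"dy":0,"dz":0,"ax":0,"ay":0,"az":0},{"dx":0,"dy":0,"dz":0,"ax":0,"ay":0,"az":0},{"dx":0,"dy":0,"dz":0,"ax":0,"ay":0,"az":0}]'
python3 - <<'E'
from h import *
c=grab("side");save(c,"s2.png",(240,90,340,165),6);s=bot.read_state();print(s["tool_pos"],s["wrist_force"])
w=np.array([.598,-.036]);p=np.array([.6575,-.0395])
k=s["tool_pos"][:2]
v=k-p;a0=np.arctan2(v[1],v[0]);r=np.hypot(*v);print(np.degrees(a0),r)
a=a0+np.linspace(0,1.2,13);q=p+r*np.c_[np.cos(a),np.sin(a)];d=np.diff(q,axis=0)*1000
print("end",q[-1]);print(np.c_[d[:,1],d[:,0]].round(2))
E
```

```text
time: 4.92
tool_pos: [0.6407, 0.0171, 0.418]
tcp_rot: [2.22, 2.222, 0.001]
wrist_force: [-3.4, 0.6, 0.2]
width: 0.296
grip_force: 80.3
[0.64070986 0.01714581 0.4177582 ] [-3.83171161  0.09624169  0.03591965]
106.51011940259238 0.05908178169197139
end [ 0.59861985 -0.03462301]
[[-1.96 -5.57]
 [-2.51 -5.35]
 [-3.03 -5.07]
 [-3.52 -4.74]
 [-3.97 -4.37]
 [-4.39 -3.95]
 [-4.76 -3.49]
 [-5.09 -3.  ]
 [-5.36 -2.48]
 [-5.58 -1.93]
 [-5.75 -1.36]
 [-5.85 -0.78]]
```

View pics/s2.png

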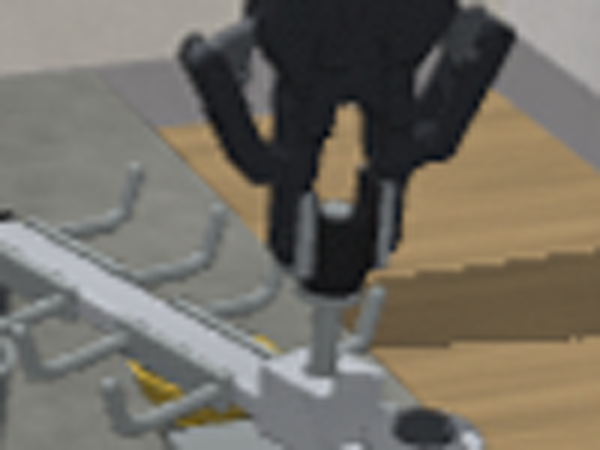

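The pin is held and raised with its shank still in the boss (bore at crop (322,365)). Next is the swing along the arc.

```bash
python3 -m jog '[{"dx":-2,"dy":-5.6,"dz":0,"ax":0,"ay":0,"az":0},{"dx":-2.5,"dy":-5.3,"dz":0,"ax":0,"ay":0,"az":0},{"dx":-3,"dy":-5.1,"dz":0,"ax":0,"ay":0,"az":0},{"dx":-3.5,"dy":-4.7,"dz":0,"ax":0,"ay":0,"az":0},{"dx":-4,"dy":-4.4,"dz":0,"ax":0,"ay":0,"az":0},{"dx":-4.4,"dy":-4,"dz":0,"ax":0,"ay":0,"az":0},{"dx":-4.8,"dy":-3.5,"dz":0,"ax":0,"ay":0,"az":0},{"dx":-5.1,"dy":-3,"dz":0,"ax":0,"ay":0,"az":0},{"dx":-5.4,"dy":-2.5,"dz":0,"ax":0,"ay":0,"az":0},{"dx":-5.6,"dy":-1.9,"dz":0,"ax":0,"ay":0,"az":0},{"dx":-5.7,"dy":-1.4,"dz":0,"ax":0,"ay":0,"az":0},{"dx":-5.8,"dy":-0.8,"dz":0,"ax":0,"ay":0,"az":0},{"dx":0,"dy":0,"dz":0,"ax":0,"ay":0,"az":0},{"dx":0,"dy":0,"dz":0,"ax":0,"ay":0,"az":0},{"dx":0,"dy":0,"dz":0,"ax":0,"ay":0,"az":0}]'
python3 - <<'E'
from h import *
for n in("top","side"):
    c=grab(n);np.save(n+"1.npy",c,allow_pickle=True)
    save(c,"a"+n+".png",(200,90,350,200),4)
s=bot.read_state();print(s["tool_pos"],s["wrist_force"])
E
```

```text
time: 6.22
tool_pos: [0.599, -0.0345, 0.4173]
tcp_rot: [2.22, 2.221, 0.003]
wrist_force: [1.2, 1.5, 0.4]
width: 0.302
grip_force: 80.4
[ 0.5990854  -0.03451422  0.41735171] [1.32832005 2.15374697 0.73294909]
```

View pics/aside.png

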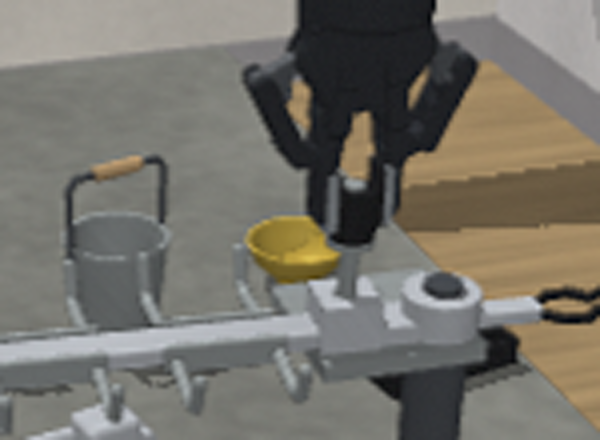

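The arm is over the work side and the pin is still raised in the boss at crop (345,285). I'll lower it and watch the force.

```bash
python3 -m jog '[{"dx":-0.5,"dy":0,"dz":3,"ax":0,"ay":0,"az":0},{"dx":0,"dy":0,"dz":3,"ax":0,"ay":0,"az":0},{"dx":0,"dy":0,"dz":3,"ax":0,"ay":0,"az":0},{"dx":0,"dy":0,"dz":3,"ax":0,"ay":0,"az":0},{"dx":0,"dy":0,"dz":2,"ax":0,"ay":0,"az":0},{"dx":0,"dy":0,"dz":0,"ax":0,"ay":0,"az":0},{"dx":0,"dy":0,"dz":0,"ax":0,"ay":0,"az":0}]'
```

```text
time: 6.9
tool_pos: [0.5989, -0.0358, 0.402]
tcp_rot: [2.22, 2.221, -0.001]
wrist_force: [2.7, -1.7, -0.6]
width: 0.295
grip_force: 80.3
```

```bash
python3 -m jog '[{"dx":0,"dy":0,"dz":4,"ax":0,"ay":0,"az":0},{"dx":0,"dy":0,"dz":4,"ax":0,"ay":0,"az":0},{"dx":0,"dy":0,"dz":4,"ax":0,"ay":0,"az":0},{"dx":0,"dy":0,"dz":3,"ax":0,"ay":0,"az":0},{"dx":0,"dy":0,"dz":3,"ax":0,"ay":0,"az":0},{"dx":0,"dy":0,"dz":0,"ax":0,"ay":0,"az":0},{"dx":0,"dy":0,"dz":0,"ax":0,"ay":0,"az":0},{"dx":0,"dy":0,"dz":0,"ax":0,"ay":0,"az":0}]'
```

```text
time: 7.57
tool_pos: [0.5986, -0.0354, 0.385]
tcp_rot: [2.22, 2.222, -0.001]
wrist_force: [-0.3, -3.7, 4.3]
width: 0.302
grip_force: 81.2
```

```bash
python3 -m jog '[{"dx":0,"dy":0,"dz":1,"ax":0,"ay":0,"az":0},{"dx":0,"dy":0,"dz":1,"ax":0,"ay":0,"az":0},{"dx":0,"dy":0,"dz":0,"ax":0,"ay":0,"az":0},{"dx":0,"dy":0,"dz":0,"ax":0,"ay":0,"az":0},{"dx":0,"dy":0,"dz":0,"ax":0,"ay":0,"az":0}]'
```

```text
time: 7.98
tool_pos: [0.5985, -0.0354, 0.3849]
tcp_rot: [2.22, 2.222, -0.0]
wrist_force: [-3.7, -2.8, 13.0]
width: 0.302
grip_force: 81.9
```

```bash
python3 -m jog '[{"dx":0,"dy":0,"dz":-1,"ax":0,"ay":0,"az":0},{"dx":0,"dy":0,"dz":-1,"ax":0,"ay":0,"az":0},{"dx":0,"dy":0,"dz":0,"ax":0,"ay":0,"az":0},{"dx":0,"dy":0,"dz":0,"ax":0,"ay":0,"az":0},{"dx":0,"dy":0,"dz":0,"ax":0,"ay":0,"az":0},{"dx":0,"dy":0,"dz":0,"ax":0,"ay":0,"az":0}]' 1.0
python3 -m jog '[{"dx":0,"dy":0,"dz":-10,"ax":0,"ay":0,"az":0},{"dx":0,"dy":0,"dz":-20,"ax":0,"ay":0,"az":0},{"dx":0,"dy":0,"dz":-30,"ax":0,"ay":0,"az":0},{"dx":0,"dy":-20,"dz":-30,"ax":0,"ay":0,"az":0},{"dx":0,"dy":-30,"dz":-30,"ax":0,"ay":0,"az":0},{"dx":0,"dy":-30,"dz":0,"ax":0,"ay":0,"az":0},{"dx":0,"dy":-30,"dz":0,"ax":0,"ay":0,"az":0},{"dx":0,"dy":-30,"dz":0,"ax":0,"ay":0,"az":0},{"dx":0,"dy":0,"dz":0,"ax":0,"ay":0,"az":0},{"dx":0,"dy":0,"dz":0,"ax":0,"ay":0,"az":0}]'
python3 - <<'E'
from h import *
for n in("top","side","wrist"):
    c=grab(n);np.save(n+"2.npy",c,allow_pickle=True)
    save(c,"b"+n+".png",s=1.5)
s=bot.read_state();print(s["time"],s["tool_pos"])
E
```

```text
time: 8.48
tool_pos: [0.5986, -0.035, 0.384]
tcp_rot: [-2.22, -2.222, 0.001]
wrist_force: [-0.7, -0.0, 0.5]
width: 1.0
grip_force: 0.0
time: 9.32
tool_pos: [0.4581, -0.0352, 0.5054]
tcp_rot: [2.219, 2.221, 0.003]
wrist_force: [0.8, -0.2, -0.1]
width: 1.002
grip_force: 0.0
9.4667 [ 0.45997195 -0.03534137  0.50464417]
```

View pics/bside.png

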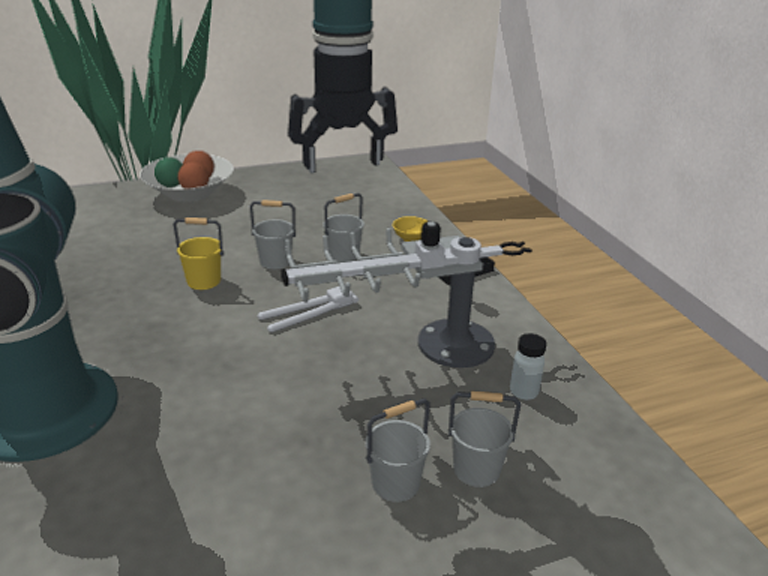

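View pics/btop.png

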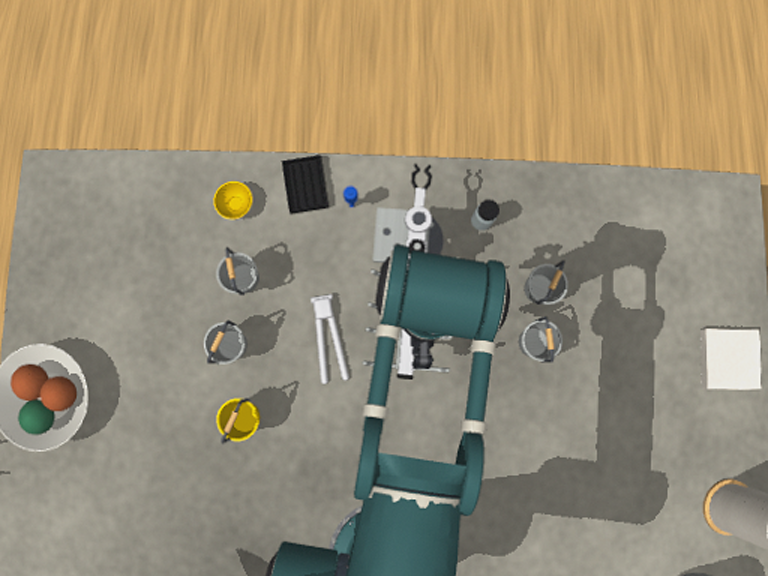

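The arm points back over the counter and the pin is seated (knob at (430,233) in the side view). Nothing else has moved. Next are the left pails, first to hook_a; I'll measure their grips with the wrist camera from two places.

```bash
cat >> h.py <<'E'
def wood(c,X):
    h=cv2.cvtColor(c["img"],cv2.COLOR_RGB2HSV).astype(int);g=(h[...,0]>8)&(h[...,0]<20)&(h[...,1]>90)&(h[...,2]>90)
    n,l,st,ce=cv2.connectedComponentsWithStats(g.astype(np.uint8)*255)
    p=proj(c,X);b=[i for i in range(1,n) if 30<st[i,4]<6000]
    i=min(b,key=lambda i:np.hypot(*(ce[i]-p)));m=l==i;ys,xs=np.where(m)
    q=np.array([plane(c,a,b_,X[2])[:2] for a,b_ in zip(xs,ys)]);e=np.linalg.eigh(np.cov((q-q.mean(0)).T))[1][:,1]
    return ce[i],st[i,4],p,np.degrees(np.arctan2(e[1],e[0]))%180
G={"g1":[.566,.316,.13],"g2":[.4255,.332,.13],"g3":[.5634,-.311,.13],"g4":[.4495,-.299,.13]}
E
python3 -m jog '[{"dx":35,"dy":10,"dz":0,"ax":0,"ay":0,"az":0},{"dx":35,"dy":10,"dz":0,"ax":0,"ay":0,"az":0},{"dx":35,"dy":10,"dz":0,"ax":0,"ay":0,"az":0},{"dx":35,"dy":10,"dz":0,"ax":0,"ay":0,"az":0},{"dx":35,"dy":10,"dz":0,"ax":0,"ay":0,"az":0},{"dx":35,"dy":10,"dz":0,"ax":0,"ay":0,"az":0},{"dx":35,"dy":10,"dz":0,"ax":0,"ay":0,"az":0},{"dx":30,"dy":0,"dz":0,"ax":0,"ay":0,"az":0},{"dx":0,"dy":0,"dz":0,"ax":0,"ay":0,"az":0},{"dx":0,"dy":0,"dz":0,"ax":0,"ay":0,"az":0},{"dx":0,"dy":0,"dz":0,"ax":0,"ay":0,"az":0}]'
python3 - <<'E'
from h import *
c=grab("wrist");np.save("wA.npy",c,allow_pickle=True)
for k in("g1","g2"):
    for n in (c,np.load("wrist2.npy",allow_pickle=True).item()): print(k,wood(n,G[k]))
E
python3 -m jog '[{"dx":30,"dy":10,"dz":0,"ax":0,"ay":0,"az":0},{"dx":30,"dy":10,"dz":0,"ax":0,"ay":0,"az":0},{"dx":15,"dy":10,"dz":0,"ax":0,"ay":0,"az":0},{"dx":0,"dy":0,"dz":0,"ax":0,"ay":0,"az":-7},{"dx":0,"dy":0,"dz":0,"ax":0,"ay":0,"az":-7},{"dx":0,"dy":0,"dz":0,"ax":0,"ay":0,"az":-7},{"dx":0,"dy":0,"dz":0,"ax":0,"ay":0,"az":-7},{"dx":0,"dy":0,"dz":0,"ax":0,"ay":0,"az":-7},{"dx":0,"dy":0,"dz":0,"ax":0,"ay":0,"az":-7},{"dx":0,"dy":0,"dz":0,"ax":0,"ay":0,"az":-7},{"dx":0,"dy":0,"dz":0,"ax":0,"ay":0,"az":-7},{"dx":0,"dy":0,"dz":0,"ax":0,"ay":0,"az":-7},{"dx":0,"dy":0,"dz":0,"ax":0,"ay":0,"az":-7},{"dx":0,"dy":0,"dz":0,"ax":0,"ay":0,"az":-7},{"dx":0,"dy":0,"dz":0,"ax":0,"ay":0,"az":-7},{"dx":0,"dy":0,"dz":0,"ax":0,"ay":0,"az":-6},{"dx":0,"dy":0,"dz":0,"ax":0,"ay":0,"az":0},{"dx":0,"dy":0,"dz":0,"ax":0,"ay":0,"az":0},{"dx":0,"dy":0,"dz":0,"ax":0,"ay":0,"az":0}]'
python3 - <<'E'
from h import *
a=np.load("wA.npy",allow_pickle=True).item();c=grab("wrist");np.save("wB.npy",c,allow_pickle=True);save(c,"wB.png",s=1.5)
for k in("g1","g2"):
    A=wood(a,G[k]);B=wood(c,G[k]);print(k,B,tri((a,*A[0]),(c,*B[0])),tri((np.load("top0.npy",allow_pickle=True).item(),*wood(np.load("top0.npy",allow_pickle=True).item(),G[k])[0]),(c,*B[0])),plane(c,*B[0],.132))
s=bot.read_state();M=Ro.from_rotvec(s["tcp_rot"]).as_matrix();print(s["tool_pos"],M.round(3).tolist())
E
```

```text
time: 10.38
tool_pos: [0.5297, 0.24, 0.5034]
tcp_rot: [-2.22, -2.223, 0.003]
wrist_force: [0.7, -0.3, -0.5]
width: 0.998
grip_force: 0.0
g1 (array([278.97350993, 113.74834437]), np.int32(302), array([277.19841699, 112.27748272]), np.float64(15.28614519456167))
g1 (array([421.72168285, 370.62783172]), np.int32(618), array([ 346.59630646, -149.44726975]), np.float64(115.96332818478048))
g2 (array([163.80373832,  99.14330218]), np.int32(321), array([163.72222478,  98.95771174]), np.float64(156.58812987203748))
g2 (array([421.72168285, 370.62783172]), np.int32(618), array([ 214.78730101, -168.43599295]), np.float64(115.96332818478048))
time: 12.02
tool_pos: [0.5593, 0.3139, 0.5043]
tcp_rot: [0.005, 3.141, -0.0]
wrist_force: [-0.2, 0.2, -0.6]
width: 0.997
grip_force: 0.0
g1 (array([248.94422311, 178.60557769]), np.int32(251), array([250.32722287, 177.30313381]), np.float64(15.0903496779151)) [0.56872908 0.31426131 0.12557354] [0.56571953 0.31402996 0.13705844] [0.56732857 0.31415905 0.132     ]
g2 (array([263.42613636,  62.21590909]), np.int32(352), array([263.56958035,  62.47225344]), np.float64(156.71228229146053)) [0.42453558 0.33202298 0.12657655] [0.42499218 0.33206214 0.12986404] [0.42561154 0.33171855 0.132     ]
[0.55920297 0.31406873 0.50428266] [[-1.0, 0.002, 0.0], [0.002, 1.0, 0.0], [-0.0, 0.0, -1.0]]
```

View pics/wB.png

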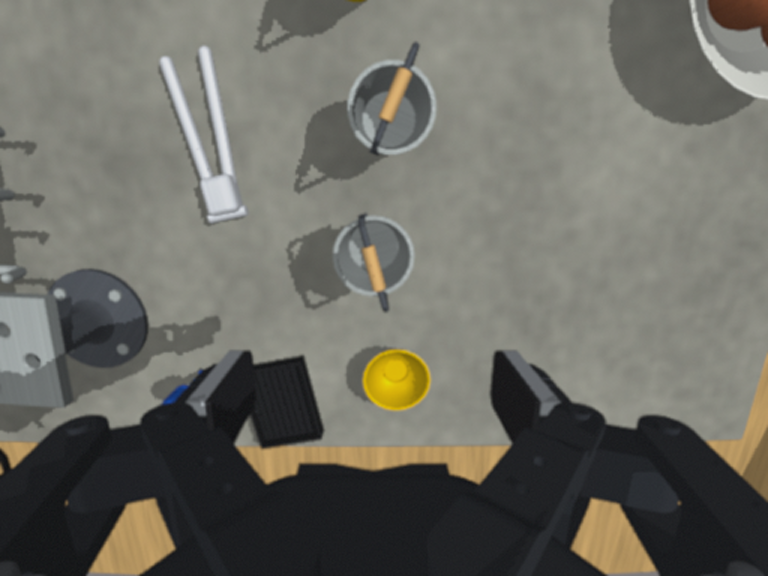

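The view shows steel pail 1 with its grip at (373,268), pail 2's grip at (396,94), and the press, dish and bowl clear of the path. I'll grasp pail 1.

```bash
python3 -m jog '[{"dx":-8,"dy":0,"dz":20,"ax":0,"ay":0,"az":0},{"dx":0,"dy":0,"dz":30,"ax":0,"ay":0,"az":-5},{"dx":0,"dy":0,"dz":30,"ax":0,"ay":0,"az":-5},{"dx":0,"dy":0,"dz":30,"ax":0,"ay":0,"az":-5},{"dx":0,"dy":0,"dz":30,"ax":0,"ay":0,"az":0},{"dx":0,"dy":0,"dz":30,"ax":0,"ay":0,"az":0},{"dx":0,"dy":0,"dz":25,"ax":0,"ay":0,"az":0},{"dx":0,"dy":0,"dz":15,"ax":0,"ay":0,"az":0},{"dx":0,"dy":0,"dz":9,"ax":0,"ay":0,"az":0},{"dx":0,"dy":0,"dz":0,"ax":0,"ay":0,"az":0},{"dx":0,"dy":0,"dz":0,"ax":0,"ay":0,"az":0}]' 1.0 50
python3 -m jog '[{"dx":0,"dy":0,"dz":0,"ax":0,"ay":0,"az":0},{"dx":0,"dy":0,"dz":0,"ax":0,"ay":0,"az":0},{"dx":0,"dy":0,"dz":0,"ax":0,"ay":0,"az":0},{"dx":0,"dy":0,"dz":0,"ax":0,"ay":0,"az":0},{"dx":0,"dy":0,"dz":0,"ax":0,"ay":0,"az":0},{"dx":0,"dy":0,"dz":0,"ax":0,"ay":0,"az":0},{"dx":0,"dy":0,"dz":0,"ax":0,"ay":0,"az":0},{"dx":0,"dy":0,"dz":0,"ax":0,"ay":0,"az":0},{"dx":0,"dy":0,"dz":0,"ax":0,"ay":0,"az":0},{"dx":0,"dy":0,"dz":0,"ax":0,"ay":0,"az":0}]' 0
```

```text
time: 12.98
tool_pos: [0.5672, 0.3148, 0.2854]
tcp_rot: [0.41, -3.115, 0.0]
wrist_force: [-0.3, -0.1, -1.3]
width: 0.999
grip_force: 0.0
time: 13.82
tool_pos: [0.5672, 0.3148, 0.2857]
tcp_rot: [-0.411, 3.114, 0.0]
wrist_force: [-1.6, -1.0, 3.3]
width: 0.12
grip_force: 48.7
```

```bash
python3 -m jog '[{"dx":0,"dy":0,"dz":-5,"ax":0,"ay":0,"az":0},{"dx":0,"dy":0,"dz":-10,"ax":0,"ay":0,"az":0},{"dx":0,"dy":0,"dz":-17,"ax":0,"ay":0,"az":0},{"dx":0,"dy":0,"dz":-17,"ax":0,"ay":0,"az":0},{"dx":0,"dy":0,"dz":-17,"ax":0,"ay":0,"az":0},{"dx":0,"dy":0,"dz":-10,"ax":0,"ay":0,"az":0},{"dx":0,"dy":0,"dz":-5,"ax":0,"ay":0,"az":0},{"dx":0,"dy":0,"dz":0,"ax":0,"ay":0,"az":4.75},{"dx":0,"dy":0,"dz":0,"ax":0,"ay":0,"az":4.75},{"dx":0,"dy":0,"dz":0,"ax":0,"ay":0,"az":4.75},{"dx":0,"dy":0,"dz":0,"ax":0,"ay":0,"az":4.75},{"dx":0,"dy":0,"dz":0,"ax":0,"ay":0,"az":0},{"dx":0,"dy":0,"dz":0,"ax":0,"ay":0,"az":0},{"dx":0,"dy":0,"dz":0,"ax":0,"ay":0,"az":0}]'
python3 - <<'E'
from h import *
c=grab("top");np.save("top3.npy",c,allow_pickle=True)
im=c["img"].astype(int);g=(im.min(2)>165)&(im.max(2)-im.min(2)<35)
m=np.zeros_like(g);ys,xs=np.where(g);ok=[]
for a,b in zip(xs,ys):
    X=plane(c,a,b,.182)
    if .35<X[0]<.585 and -.06<X[1]<.01: ok.append(X[:2])
q=np.array(ok);print(len(q));
e=np.linalg.eigh(np.cov((q-q.mean(0)).T))[1][:,1];print("arm angle",np.degrees(np.arctan2(e[1],e[0]))%180,q.mean(0),q[:,0].min())
w=grab("wrist");B=wood(w,[.5672,.3148,.2]);print(B)
s=bot.read_state();print(s["tool_pos"],s["width"],s["wrist_force"],Ro.from_rotvec(s["tcp_rot"]).as_matrix().round(3).tolist())
save(c,"c.png",(140,80,340,270),3)
E
```

```text
time: 14.98
tool_pos: [0.5669, 0.3147, 0.3656]
tcp_rot: [-0.105, -3.139, 0.001]
wrist_force: [0.1, 0.2, -1.3]
width: 0.127
grip_force: 48.7
650
arm angle 178.50072357379196 [ 0.45381259 -0.02507443] 0.3756004238128349
(array([247.91304348, 252.03893576]), np.int32(1541), array([249.48093795, 242.77903799]), np.float64(175.59560722263822))
[0.56692659 0.31474362 0.36587141] 0.1167636918072339 [ 0.57024748  0.34622196 -1.9685328 ] [[-0.998, 0.068, -0.0], [0.068, 0.998, -0.0], [0.0, -0.0, -1.0]]
```

View pics/c.png

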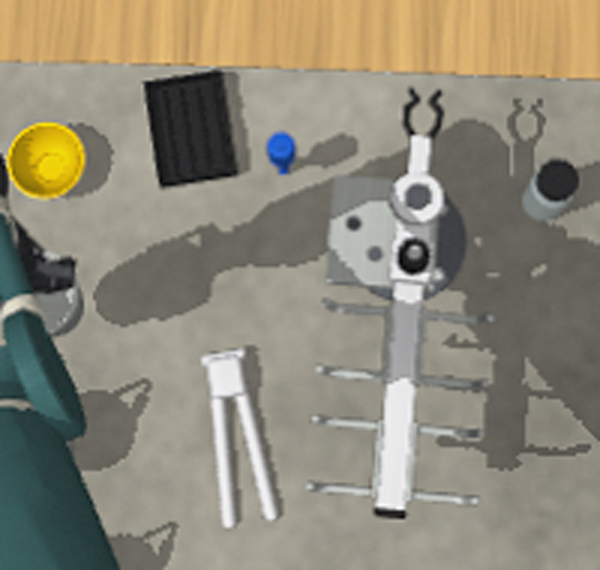

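The top crop shows the arm at the work hole with the knob at (412,255). The left prong tips are at (330,303), (322,370), (318,420) and (312,487). The right ones are at (487,318), (482,383), (475,433) and (472,499). I'll work out the hook points from these.

Run:
```python
from h import *
c=np.load("top3.npy",allow_pickle=True).item()
L=[(330,303),(322,370),(318,420),(312,487)];R=[(487,318),(482,383),(475,433),(472,499)]
f=lambda p:plane(c,140+p[0]/3-.33,80+p[1]/3-.33,.197)[:2]
L=np.array([f(p) for p in L]);R=np.array([f(p) for p in R])
print((L*1000).round(),(R*1000).round())
for i,n in((0,"a/c"),(2,"b/d")):
    l=(L[i]+L[i+1])/2;r=(R[i]+R[i+1])/2;m=(l+r)/2;d=(l-r)/np.linalg.norm(l-r)
    print(n,"mid",m,"span",np.linalg.norm(l-r),"n ang",np.degrees(np.arctan2(d[1],d[0])),m+d*.056,m-d*.056)
s=(L[0]+R[0])/2-(L[3]+R[3])/2;print(np.degrees(np.arctan2(s[1],s[0])),np.linalg.norm(s))
p=np.array([.6575,-.0395])
for A in(176,177):
  u=np.array([np.cos(np.radians(A)),np.sin(np.radians(A))]);n=np.array([u[1],-u[0]])
  for k,r,sg in(("a",.135,1),("b",.24,1),("c",.135,-1),("d",.24,-1)):print(A,k,p+r*u+sg*.056*n)
```

```text
[[557.  38.]
 [497.  43.]
 [452.  45.]
 [392.  49.]] [[ 548. -104.]
 [ 489. -101.]
 [ 444.  -95.]
 [ 385.  -93.]]
a/c mid [ 0.52285442 -0.03097448] span 0.14314027752514796 n ang 86.65068921668463 [0.52612612 0.02492987] [ 0.51958272 -0.08687882]
b/d mid [ 0.41837858 -0.02358522] span 0.141429215863818 n ang 87.08030235496132 [0.42123102 0.03234208] [ 0.41552615 -0.07951253]
-3.8053657936905245 0.1643840099406187
176 a [0.52673522 0.02578071]
176 b [0.42199099 0.03310514]
176 c [ 0.51892249 -0.08594646]
176 d [ 0.41417827 -0.07862203]
177 a [0.52561583 0.02348861]
177 b [0.42075973 0.02898388]
177 c [ 0.5197542 -0.0883579]
177 d [ 0.4148981  -0.08286262]
```

```bash
python3 -m jog '[{"dx":5,"dy":-10,"dz":-1,"ax":0,"ay":0,"az":0},{"dx":5,"dy":-20,"dz":-1,"ax":0,"ay":0,"az":0},{"dx":5,"dy":-25,"dz":0,"ax":0,"ay":0,"az":0},{"dx":5.5,"dy":-25,"dz":0,"ax":0,"ay":0,"az":0},{"dx":0,"dy":-25,"dz":0,"ax":0,"ay":0,"az":0},{"dx":0,"dy":-25,"dz":0,"ax":0,"ay":0,"az":0},{"dx":0,"dy":-25,"dz":0,"ax":0,"ay":0,"az":0},{"dx":0,"dy":-20,"dz":0,"ax":0,"ay":0,"az":0},{"dx":0,"dy":-10,"dz":0,"ax":0,"ay":0,"az":0},{"dx":0,"dy":0,"dz":0,"ax":0,"ay":0,"az":0},{"dx":0,"dy":0,"dz":0,"ax":0,"ay":0,"az":0},{"dx":0,"dy":0,"dz":0,"ax":0,"ay":0,"az":0},{"dx":0,"dy":0,"dz":0,"ax":0,"ay":0,"az":0}]'
python3 - <<'E'
from h import *
c=grab("side");save(c,"d.png",(170,90,350,225),4)
t=grab("wrist");a=wood(c,[.54,.13,.212])
s=bot.read_state();p=s["tool_pos"];print(p,s["wrist_force"]);X=[p[0],p[1],.212];B=wood(t,X);A=wood(c,X);print(A,B,tri((c,*A[0]),(t,*B[0])))
E
```

```text
time: 16.17
tool_pos: [0.5339, 0.1326, 0.3682]
tcp_rot: [0.107, 3.14, 0.001]
wrist_force: [0.3, 0.3, -1.1]
width: 0.118
grip_force: 48.8
[0.53384321 0.13257575 0.36808597] [-0.46258886  0.4840893  -1.44241754]
(array([181.0952381, 135.0952381]), np.int32(42), array([237.27704055, 132.40984181]), np.float64(155.4620941107209)) (array([247.77118644, 254.23870056]), np.int32(1416), array([249.09734392, 250.14411238]), np.float64(176.4388242024732)) [0.44254271 0.13105881 0.2555996 ]
```

View pics/d.png

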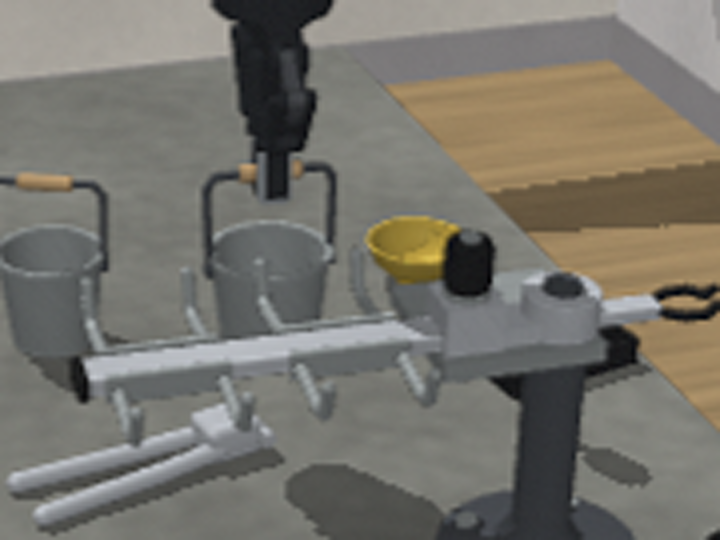

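Pail 1 is held level and aligned, with its grip at crop (270,170), exactly where predicted for z 0.212. I'm going in over the tips of hook_a.

```bash
python3 -m jog '[{"dx":0,"dy":-10,"dz":0,"ax":0,"ay":0,"az":0},{"dx":0,"dy":-14,"dz":0,"ax":0,"ay":0,"az":0},{"dx":0,"dy":-14,"dz":0,"ax":0,"ay":0,"az":0},{"dx":0,"dy":-14,"dz":0,"ax":0,"ay":0,"az":0},{"dx":0,"dy":-14,"dz":0,"ax":0,"ay":0,"az":0},{"dx":0,"dy":-14,"dz":0,"ax":0,"ay":0,"az":0},{"dx":0,"dy":-14,"dz":0,"ax":0,"ay":0,"az":0},{"dx":0,"dy":-9,"dz":0,"ax":0,"ay":0,"az":0},{"dx":0,"dy":-5,"dz":0,"ax":0,"ay":0,"az":0},{"dx":0,"dy":0,"dz":0,"ax":0,"ay":0,"az":0},{"dx":0,"dy":0,"dz":0,"ax":0,"ay":0,"az":0},{"dx":0,"dy":0,"dz":0,"ax":0,"ay":0,"az":0}]'
python3 -m jog '[{"dx":0,"dy":0,"dz":6,"ax":0,"ay":0,"az":0},{"dx":0,"dy":0,"dz":6,"ax":0,"ay":0,"az":0},{"dx":0,"dy":0,"dz":6,"ax":0,"ay":0,"az":0},{"dx":0,"dy":0,"dz":5,"ax":0,"ay":0,"az":0},{"dx":0,"dy":0,"dz":4,"ax":0,"ay":0,"az":0},{"dx":0,"dy":0,"dz":3,"ax":0,"ay":0,"az":0},{"dx":0,"dy":0,"dz":0,"ax":0,"ay":0,"az":0},{"dx":0,"dy":0,"dz":0,"ax":0,"ay":0,"az":0},{"dx":0,"dy":0,"dz":0,"ax":0,"ay":0,"az":0}]'
```

```text
time: 17.27
tool_pos: [0.5264, 0.0243, 0.3682]
tcp_rot: [0.108, 3.14, 0.001]
wrist_force: [-0.5, 0.0, -2.0]
width: 0.121
grip_force: 48.8
time: 18.02
tool_pos: [0.5265, 0.0239, 0.3384]
tcp_rot: [0.108, 3.139, 0.0]
wrist_force: [-0.5, -1.1, -0.7]
width: 0.119
grip_force: 48.8
```

```bash
python3 -m jog '[{"dx":0,"dy":0,"dz":2,"ax":0,"ay":0,"az":0},{"dx":0,"dy":0,"dz":2,"ax":0,"ay":0,"az":0},{"dx":0,"dy":0,"dz":0,"ax":0,"ay":0,"az":0},{"dx":0,"dy":0,"dz":0,"ax":0,"ay":0,"az":0}]'
```

```text
time: 18.35
tool_pos: [0.5266, 0.0239, 0.3346]
tcp_rot: [0.109, 3.139, 0.0]
wrist_force: [0.0, 0.7, -0.4]
width: 0.122
grip_force: 49.1
```

```bash
python3 -m jog '[{"dx":0,"dy":0,"dz":1,"ax":0,"ay":0,"az":0},{"dx":0,"dy":0,"dz":1,"ax":0,"ay":0,"az":0},{"dx":0,"dy":0,"dz":0,"ax":0,"ay":0,"az":0},{"dx":0,"dy":0,"dz":0,"ax":0,"ay":0,"az":0}]'
```

```text
time: 18.68
tool_pos: [0.5267, 0.0239, 0.3343]
tcp_rot: [0.108, 3.138, 0.0]
wrist_force: [-4.5, -0.8, 9.3]
width: 0.123
grip_force: 50.1
```

```bash
python3 -m jog '[{"dx":0,"dy":0,"dz":-2,"ax":0,"ay":0,"az":0},{"dx":0,"dy":0,"dz":0,"ax":0,"ay":0,"az":0},{"dx":0,"dy":0,"dz":0,"ax":0,"ay":0,"az":0},{"dx":0,"dy":0,"dz":0,"ax":0,"ay":0,"az":0},{"dx":0,"dy":0,"dz":0,"ax":0,"ay":0,"az":0},{"dx":0,"dy":0,"dz":0,"ax":0,"ay":0,"az":0}]' 0.4
python3 -m jog '[{"dx":0,"dy":0,"dz":-5,"ax":0,"ay":0,"az":0},{"dx":0,"dy":0,"dz":-10,"ax":0,"ay":0,"az":0},{"dx":0,"dy":0,"dz":-15,"ax":0,"ay":0,"az":0},{"dx":0,"dy":0,"dz":-25,"ax":0,"ay":0,"az":0},{"dx":0,"dy":0,"dz":-35,"ax":0,"ay":0,"az":0},{"dx":0,"dy":0,"dz":-35,"ax":0,"ay":0,"az":0},{"dx":0,"dy":0,"dz":-35,"ax":0,"ay":0,"az":0},{"dx":0,"dy":25,"dz":0,"ax":0,"ay":0,"az":0},{"dx":0,"dy":35,"dz":0,"ax":0,"ay":0,"az":0},{"dx":0,"dy":35,"dz":0,"ax":0,"ay":0,"az":0},{"dx":0,"dy":35,"dz":0,"ax":0,"ay":0,"az":0},{"dx":0,"dy":35,"dz":0,"ax":0,"ay":0,"az":0},{"dx":0,"dy":35,"dz":0,"ax":0,"ay":0,"az":0},{"dx":0,"dy":35,"dz":0,"ax":0,"ay":0,"az":0},{"dx":25,"dy":25,"dz":0,"ax":0,"ay":0,"az":0},{"dx":30,"dy":0,"dz":0,"ax":0,"ay":0,"az":0},{"dx":15,"dy":0,"dz":0,"ax":0,"ay":0,"az":0},{"dx":0,"dy":0,"dz":0,"ax":0,"ay":0,"az":0},{"dx":0,"dy":0,"dz":0,"ax":0,"ay":0,"az":0},{"dx":0,"dy":0,"dz":0,"ax":0,"ay":0,"az":0}]' 1.0
cat >> h.py <<'E'
def look(*ks,H=()):
    s=bot.read_state();cs={n:grab(n) for n in("top","side","wrist")}
    M=Ro.from_rotvec(s["tcp_rot"]).as_matrix();print("t",s["time"],s["tool_pos"].round(4),"yaw_y",np.degrees(np.arctan2(M[1,1],M[0,1])).round(2))
    for k in [*ks,*H]:
        X=G.get(k,k)
        for n,c in cs.items():
            try: w=wood(c,X)
            except Exception as e: continue
            print(str(k)[:20],n,"px",w[0].round(1),w[1],"exp",w[2].round(1),"xy",plane(c,*w[0],X[2])[:2].round(4),"axis",round(w[3],1))
    return cs
E
python3 - <<'E'
from h import *
cs=look("g2","g3","g4",H=([.5265,.025,.179],))
np.save("after1.npy",cs,allow_pickle=True)
E
```

```text
time: 19.18
tool_pos: [0.5262, 0.0239, 0.3337]
tcp_rot: [-0.108, -3.139, 0.0]
wrist_force: [-0.1, 0.4, 0.5]
width: 0.399
grip_force: 0.0
time: 20.85
tool_pos: [0.475, 0.2875, 0.495]
tcp_rot: [0.109, 3.138, 0.001]
wrist_force: [0.6, -0.4, 0.4]
width: 0.997
grip_force: 0.0
t 20.85 [0.475  0.2875 0.495 ] yaw_y 86.01
g2 top px [253.9 193. ] 61 exp [144.6 227.3] xy [0.5331 0.0249] axis 175.7
g2 side px [181.3 135.1] 41 exp [180.6 135. ] xy [0.4272 0.3309] axis 154.8
g2 wrist px [281.6 132.3] 305 exp [281.8 131.4] xy [0.4266 0.3317] axis 156.7
g3 top px [369.9 186.2] 55 exp [369.9 186.1] xy [ 0.5633 -0.311 ] axis 154.3
g3 side px [324.  263.9] 120 exp [323.5 263.3] xy [ 0.5636 -0.3129] axis 154.6
g3 wrist px [ 33.3 240.3] 363 exp [-125.6  256.5] xy [ 0.5493 -0.0244] axis 175.5
g4 top px [366.2 225.6] 58 exp [366.  225.3] xy [ 0.4487 -0.2995] axis 6.7
g4 side px [266.6 272.3] 109 exp [265.7 271.8] xy [ 0.4505 -0.3006] axis 12.6
g4 wrist px [ 33.3 240.3] 363 exp [-149.2  186.1] xy [ 0.5493 -0.0244] axis 175.5Traceback (most recent call last):
  File "<stdin>", line 2, in <module>
  File "h.py", line 43, in look
    X=G.get(k,k)
TypeError: unhashable type: 'list'
```

```bash
sed -i 's/X=G.get(k,k)/X=G[k] if isinstance(k,str) else k/' h.py
python3 -m jog '[{"dx":26,"dy":20,"dz":0,"ax":0,"ay":0,"az":0},{"dx":26,"dy":21,"dz":0,"ax":0,"ay":0,"az":0},{"dx":0,"dy":0,"dz":30,"ax":0,"ay":0,"az":6.4},{"dx":0,"dy":0,"dz":30,"ax":0,"ay":0,"az":6.4},{"dx":0,"dy":0,"dz":30,"ax":0,"ay":0,"az":6.5},{"dx":0,"dy":0,"dz":30,"ax":0,"ay":0,"az":0},{"dx":0,"dy":0,"dz":0,"ax":0,"ay":0,"az":0},{"dx":0,"dy":0,"dz":0,"ax":0,"ay":0,"az":0},{"dx":0,"dy":0,"dz":0,"ax":0,"ay":0,"az":0}]'
python3 - <<'E'
from h import *
cs=look("g2",[.5265,.025,.179])
E
```

```text
time: 21.75
tool_pos: [0.4264, 0.3327, 0.3757]
tcp_rot: [0.634, 3.076, 0.002]
wrist_force: [0.9, 0.2, 1.3]
width: 0.996
grip_force: 0.0
t 21.75 [0.4264 0.3327 0.3757] yaw_y 66.71
g2 top px [254.  193.2] 54 exp [144.6 227.3] xy [0.5324 0.0246] axis 175.9
g2 side px [181.3 135.1] 41 exp [180.6 135. ] xy [0.4272 0.3309] axis 154.8
g2 wrist px [245.9 201. ] 601 exp [245.7 198.8] xy [0.4274 0.3313] axis 156.3
[0.5265, 0.025, 0.17 top px [254.  193.2] 54 exp [254. 193.] xy [0.526  0.0249] axis 175.9
[0.5265, 0.025, 0.17 side px [248.3 163.8] 65 exp [248.1 163.4] xy [0.5261 0.0228] axis 177.9
[0.5265, 0.025, 0.17 wrist px [245.9 201. ] 601 exp [ -4.5 425.4] xy [0.4137 0.3375] axis 156.3
```

Pail 1 hangs on hook_a within 1 mm in both views. Next, grasp pail 2.

```bash
python3 -m jog '[{"dx":-1,"dy":-1,"dz":25,"ax":0,"ay":0,"az":0},{"dx":0,"dy":0,"dz":30,"ax":0,"ay":0,"az":0},{"dx":0,"dy":0,"dz":22,"ax":0,"ay":0,"az":0},{"dx":0,"dy":0,"dz":13,"ax":0,"ay":0,"az":0},{"dx":0,"dy":0,"dz":0,"ax":0,"ay":0,"az":0},{"dx":0,"dy":0,"dz":0,"ax":0,"ay":0,"az":0}]' 1.0 50
python3 -m jog '[{"dx":0,"dy":0,"dz":0,"ax":0,"ay":0,"az":0},{"dx":0,"dy":0,"dz":0,"ax":0,"ay":0,"az":0},{"dx":0,"dy":0,"dz":0,"ax":0,"ay":0,"az":0},{"dx":0,"dy":0,"dz":0,"ax":0,"ay":0,"az":0},{"dx":0,"dy":0,"dz":0,"ax":0,"ay":0,"az":0},{"dx":0,"dy":0,"dz":0,"ax":0,"ay":0,"az":0},{"dx":0,"dy":0,"dz":0,"ax":0,"ay":0,"az":0},{"dx":0,"dy":0,"dz":0,"ax":0,"ay":0,"az":0},{"dx":0,"dy":0,"dz":0,"ax":0,"ay":0,"az":0}]' 0
python3 -m jog '[{"dx":0,"dy":0,"dz":-5,"ax":0,"ay":0,"az":0},{"dx":0,"dy":0,"dz":-10,"ax":0,"ay":0,"az":0},{"dx":0,"dy":0,"dz":-17,"ax":0,"ay":0,"az":0},{"dx":0,"dy":0,"dz":-17,"ax":0,"ay":0,"az":0},{"dx":0,"dy":0,"dz":-17,"ax":0,"ay":0,"az":0},{"dx":0,"dy":0,"dz":-11,"ax":0,"ay":0,"az":0},{"dx":0,"dy":0,"dz":-5,"ax":0,"ay":0,"az":0},{"dx":0,"dy":0,"dz":0,"ax":0,"ay":0,"az":-5},{"dx":0,"dy":0,"dz":0,"ax":0,"ay":0,"az":-5},{"dx":0,"dy":0,"dz":0,"ax":0,"ay":0,"az":-5},{"dx":0,"dy":0,"dz":0,"ax":0,"ay":0,"az":-4.5},{"dx":0,"dy":0,"dz":0,"ax":0,"ay":0,"az":0},{"dx":0,"dy":0,"dz":0,"ax":0,"ay":0,"az":0},{"dx":0,"dy":0,"dz":0,"ax":0,"ay":0,"az":0}]'
python3 - <<'E'
from h import *
s=bot.read_state();print(s["tool_pos"],Ro.from_rotvec(s["tcp_rot"]).as_matrix()[:,1])
w=grab("wrist");p=s["tool_pos"];X=[p[0],p[1],p[2]-.155];B=wood(w,X);print(B,plane(w,*B[0],X[2]))
M=Ro.from_rotvec(s["tcp_rot"]).as_matrix();print("shift tool mm",M.T@(np.array([.4218,.0328,.3674])-p)*1000)
E
```

```text
time: 22.4
tool_pos: [0.4263, 0.3315, 0.285]
tcp_rot: [0.633, 3.077, 0.001]
wrist_force: [-0.5, 0.2, -0.1]
width: 0.999
grip_force: 0.0
time: 23.15
tool_pos: [0.4261, 0.3315, 0.2846]
tcp_rot: [0.633, 3.076, 0.001]
wrist_force: [-0.2, -0.1, 3.8]
width: 0.119
grip_force: 48.8
time: 24.32
tool_pos: [0.4258, 0.3311, 0.3657]
tcp_rot: [-0.106, -3.139, 0.001]
wrist_force: [-0.4, 0.1, -3.0]
width: 0.12
grip_force: 48.9
[0.4257688  0.33113498 0.36568458] [ 6.75296316e-02  9.97717070e-01 -6.30229434e-04]
(array([247.96946565, 253.3307888 ]), np.int32(1572), array([249.47877926, 251.40153199]), np.float64(175.259063024413)) [0.42682958 0.33027432 0.21068458]
shift tool mm [ -16.1855776  -297.9229944    -1.53963789]
```

```bash
python3 -m jog '[{"dx":-4,"dy":-10,"dz":-1,"ax":0,"ay":0,"az":0},{"dx":-4,"dy":-20,"dz":-1,"ax":0,"ay":0,"az":0},{"dx":-4,"dy":-25,"dz":0,"ax":0,"ay":0,"az":0},{"dx":-4,"dy":-25,"dz":0,"ax":0,"ay":0,"az":0},{"dx":0,"dy":-25,"dz":0,"ax":0,"ay":0,"az":0},{"dx":0,"dy":-25,"dz":0,"ax":0,"ay":0,"az":0},{"dx":0,"dy":-25,"dz":0,"ax":0,"ay":0,"az":0},{"dx":0,"dy":-20,"dz":0,"ax":0,"ay":0,"az":0},{"dx":0,"dy":-15,"dz":0,"ax":0,"ay":0,"az":0},{"dx":0,"dy":0,"dz":0,"ax":0,"ay":0,"az":0},{"dx":0,"dy":0,"dz":0,"ax":0,"ay":0,"az":0},{"dx":0,"dy":0,"dz":0,"ax":0,"ay":0,"az":0}]'
python3 - <<'E'
from h import *
s=bot.read_state();p=s["tool_pos"]
M=Ro.from_rotvec(s["tcp_rot"]).as_matrix();print("shift tool mm",M.T@(np.array([.4218,.0328,.3674])-p)*1000)
E
```

```text
time: 25.37
tool_pos: [0.4296, 0.1406, 0.3684]
tcp_rot: [0.105, 3.139, 0.001]
wrist_force: [-0.6, 0.5, -1.8]
width: 0.121
grip_force: 48.9
shift tool mm [   0.57513012 -108.10619138    0.89964248]
```

```bash
python3 -m jog '[{"dx":0.5,"dy":-10,"dz":0,"ax":0,"ay":0,"az":0},{"dx":0,"dy":-14,"dz":0,"ax":0,"ay":0,"az":0},{"dx":0,"dy":-14,"dz":0,"ax":0,"ay":0,"az":0},{"dx":0,"dy":-14,"dz":0,"ax":0,"ay":0,"az":0},{"dx":0,"dy":-14,"dz":0,"ax":0,"ay":0,"az":0},{"dx":0,"dy":-14,"dz":0,"ax":0,"ay":0,"az":0},{"dx":0,"dy":-14,"dz":0,"ax":0,"ay":0,"az":0},{"dx":0,"dy":-9,"dz":0,"ax":0,"ay":0,"az":0},{"dx":0,"dy":-5,"dz":0,"ax":0,"ay":0,"az":0},{"dx":0,"dy":0,"dz":0,"ax":0,"ay":0,"az":0},{"dx":0,"dy":0,"dz":0,"ax":0,"ay":0,"az":0},{"dx":0,"dy":0,"dz":0,"ax":0,"ay":0,"az":0}]'
python3 -m jog '[{"dx":0,"dy":0,"dz":6,"ax":0,"ay":0,"az":0},{"dx":0,"dy":0,"dz":6,"ax":0,"ay":0,"az":0},{"dx":0,"dy":0,"dz":6,"ax":0,"ay":0,"az":0},{"dx":0,"dy":0,"dz":5,"ax":0,"ay":0,"az":0},{"dx":0,"dy":0,"dz":4,"ax":0,"ay":0,"az":0},{"dx":0,"dy":0,"dz":3,"ax":0,"ay":0,"az":0},{"dx":0,"dy":0,"dz":2,"ax":0,"ay":0,"az":0},{"dx":0,"dy":0,"dz":2,"ax":0,"ay":0,"az":0},{"dx":0,"dy":0,"dz":0,"ax":0,"ay":0,"az":0},{"dx":0,"dy":0,"dz":0,"ax":0,"ay":0,"az":0},{"dx":0,"dy":0,"dz":0,"ax":0,"ay":0,"az":0}]'
```

```text
time: 26.37
tool_pos: [0.4219, 0.0333, 0.3681]
tcp_rot: [-0.102, -3.14, -0.001]
wrist_force: [0.2, -0.7, -1.8]
width: 0.122
grip_force: 48.9
time: 27.28
tool_pos: [0.422, 0.0329, 0.3344]
tcp_rot: [0.103, 3.139, -0.0]
wrist_force: [-0.1, 0.2, -1.7]
width: 0.122
grip_force: 49.0
```

```bash
python3 -m jog '[{"dx":0,"dy":0,"dz":1,"ax":0,"ay":0,"az":0},{"dx":0,"dy":0,"dz":1,"ax":0,"ay":0,"az":0},{"dx":0,"dy":0,"dz":0,"ax":0,"ay":0,"az":0},{"dx":0,"dy":0,"dz":0,"ax":0,"ay":0,"az":0}]'
```

```text
time: 27.62
tool_pos: [0.4222, 0.033, 0.3339]
tcp_rot: [0.103, 3.139, 0.0]
wrist_force: [-5.0, 0.5, 7.7]
width: 0.117
grip_force: 50.0
```

```bash
python3 -m jog '[{"dx":0,"dy":0,"dz":-2,"ax":0,"ay":0,"az":0},{"dx":0,"dy":0,"dz":0,"ax":0,"ay":0,"az":0},{"dx":0,"dy":0,"dz":0,"ax":0,"ay":0,"az":0},{"dx":0,"dy":0,"dz":0,"ax":0,"ay":0,"az":0},{"dx":0,"dy":0,"dz":0,"ax":0,"ay":0,"az":0},{"dx":0,"dy":0,"dz":0,"ax":0,"ay":0,"az":0}]' 0.4
python3 -m jog '[{"dx":0,"dy":0,"dz":-5,"ax":0,"ay":0,"az":0},{"dx":0,"dy":0,"dz":-10,"ax":0,"ay":0,"az":0},{"dx":0,"dy":0,"dz":-15,"ax":0,"ay":0,"az":0},{"dx":0,"dy":0,"dz":-25,"ax":0,"ay":0,"az":0},{"dx":0,"dy":0,"dz":-35,"ax":0,"ay":0,"az":0},{"dx":0,"dy":0,"dz":-35,"ax":0,"ay":0,"az":0},{"dx":0,"dy":0,"dz":-35,"ax":0,"ay":0,"az":0},{"dx":-10,"dy":-30,"dz":0,"ax":0,"ay":0,"az":0},{"dx":-12,"dy":-35,"dz":0,"ax":0,"ay":0,"az":0},{"dx":-12,"dy":-35,"dz":0,"ax":0,"ay":0,"az":0},{"dx":-12,"dy":-35,"dz":0,"ax":0,"ay":0,"az":0},{"dx":-12,"dy":-35,"dz":0,"ax":0,"ay":0,"az":0},{"dx":-12,"dy":-35,"dz":0,"ax":0,"ay":0,"az":0},{"dx":-12,"dy":-35,"dz":0,"ax":0,"ay":0,"az":0},{"dx":-12,"dy":-35,"dz":0,"ax":0,"ay":0,"az":0},{"dx":0,"dy":0,"dz":0,"ax":0,"ay":0,"az":0},{"dx":0,"dy":0,"dz":0,"ax":0,"ay":0,"az":0},{"dx":0,"dy":0,"dz":0,"ax":0,"ay":0,"az":0},{"dx":0,"dy":0,"dz":0,"ax":0,"ay":0,"az":0}]' 1.0
python3 - <<'E'
from h import *
cs=look("g3","g4",[.5265,.025,.179],[.422,.033,.179])
s=bot.read_state();M=Ro.from_rotvec(s["tcp_rot"]).as_matrix()
for n in("g3","g4"):
    B=wood(cs["wrist"],G[n]);X=plane(cs["wrist"],*B[0],.13);X[2]=s["tool_pos"][2];print(n,"shift",M.T@(X-s["tool_pos"])*1000)
E
```

```text
time: 28.12
tool_pos: [0.4218, 0.0329, 0.3339]
tcp_rot: [-0.103, -3.14, 0.0]
wrist_force: [1.1, 0.1, -0.2]
width: 0.4
grip_force: 0.0
time: 29.7
tool_pos: [0.4974, -0.2467, 0.4946]
tcp_rot: [0.102, 3.14, 0.001]
wrist_force: [-0.2, -0.2, 0.6]
width: 1.003
grip_force: 0.0
t 29.7 [ 0.4974 -0.2467  0.4946] yaw_y 86.29
g3 top px [253.9 193.1] 59 exp [369.9 186.1] xy [0.5327 0.025 ] axis 176.4
g3 side px [324.  263.9] 121 exp [323.5 263.3] xy [ 0.5636 -0.3128] axis 154.6
g3 wrist px [202.8 225.6] 211 exp [204.2 224.4] xy [ 0.565  -0.3131] axis 153.8
g4 top px [253.9 193.1] 59 exp [366.  225.3] xy [0.5327 0.025 ] axis 176.4
g4 side px [266.4 272.2] 112 exp [265.7 271.8] xy [ 0.4502 -0.3005] axis 11.7
g4 wrist px [202.4 138.7] 217 exp [204.  138.4] xy [ 0.4498 -0.3011] axis 9.0
[0.5265, 0.025, 0.17 top px [253.9 193.1] 59 exp [254. 193.] xy [0.5263 0.0254] axis 176.4
[0.5265, 0.025, 0.17 side px [248.5 163.7] 68 exp [248.1 163.4] xy [0.5269 0.0232] axis 2.2
[0.5265, 0.025, 0.17 wrist px [483.8 193.1] 381 exp [484.4 192.4] xy [0.5274 0.0244] axis 176.7
[0.422, 0.033, 0.179 top px [249.4 231.2] 62 exp [249.9 231.2] xy [0.4221 0.0344] axis 175.1
[0.422, 0.033, 0.179 side px [205.2 168. ] 73 exp [205.1 168.1] xy [0.4224 0.0333] axis 178.9
[0.422, 0.033, 0.179 wrist px [505.6  99.2] 387 exp [506.1  97.4] xy [0.4239 0.0327] axis 1.0
g3 shift [-7.16537959e+01 -6.22108174e+01  5.48213499e-02]
g4 shift [ 4.41208195e+01 -5.75805953e+01 -1.77176777e-02]
```

```bash
python3 -m jog '[{"dx":-24,"dy":-21,"dz":0,"ax":0,"ay":0,"az":0},{"dx":-24,"dy":-21,"dz":0,"ax":0,"ay":0,"az":0},{"dx":-23.5,"dy":-20,"dz":0,"ax":0,"ay":0,"az":0},{"dx":0,"dy":0,"dz":30,"ax":0,"ay":0,"az":5.6},{"dx":0,"dy":0,"dz":30,"ax":0,"ay":0,"az":5.6},{"dx":0,"dy":0,"dz":30,"ax":0,"ay":0,"az":5.6},{"dx":0,"dy":0,"dz":30,"ax":0,"ay":0,"az":5.5},{"dx":0,"dy":0,"dz":0,"ax":0,"ay":0,"az":0},{"dx":0,"dy":0,"dz":0,"ax":0,"ay":0,"az":0},{"dx":0,"dy":0,"dz":0,"ax":0,"ay":0,"az":0}]'
python3 - <<'E'
from h import *
cs=look("g3")
s=bot.read_state();M=Ro.from_rotvec(s["tcp_rot"]).as_matrix()
X=np.array([.5645,-.3127,.285]);print("shift",M.T@(X-s["tool_pos"])*1000,s["q"].round(2))
E
```

```text
time: 30.68
tool_pos: [0.5655, -0.314, 0.3762]
tcp_rot: [0.703, 3.06, -0.001]
wrist_force: [-0.4, -0.6, 1.8]
width: 0.995
grip_force: 0.0
t 30.6833 [ 0.5655 -0.314   0.3762] yaw_y 64.12
g3 top px [370.1 186. ] 52 exp [369.9 186.1] xy [ 0.5639 -0.3114] axis 154.8
g3 side px [324.  263.9] 120 exp [323.5 263.3] xy [ 0.5636 -0.3129] axis 154.6
g3 wrist px [249.8 196.5] 523 exp [250.9 194.2] xy [ 0.5648 -0.3128] axis 154.1
shift [ 2.39201415  1.0910546  92.56806408] [-0.55  0.23  1.7  -0.    1.21 -1.66]
```

```bash
python3 -m jog '[{"dx":1,"dy":1,"dz":25,"ax":0,"ay":0,"az":0},{"dx":0,"dy":0,"dz":30,"ax":0,"ay":0,"az":0},{"dx":0,"dy":0,"dz":22,"ax":0,"ay":0,"az":0},{"dx":0,"dy":0,"dz":14,"ax":0,"ay":0,"az":0},{"dx":0,"dy":0,"dz":0,"ax":0,"ay":0,"az":0},{"dx":0,"dy":0,"dz":0,"ax":0,"ay":0,"az":0}]' 1.0 50
python3 -m jog '[{"dx":0,"dy":0,"dz":0,"ax":0,"ay":0,"az":0},{"dx":0,"dy":0,"dz":0,"ax":0,"ay":0,"az":0},{"dx":0,"dy":0,"dz":0,"ax":0,"ay":0,"az":0},{"dx":0,"dy":0,"dz":0,"ax":0,"ay":0,"az":0},{"dx":0,"dy":0,"dz":0,"ax":0,"ay":0,"az":0},{"dx":0,"dy":0,"dz":0,"ax":0,"ay":0,"az":0},{"dx":0,"dy":0,"dz":0,"ax":0,"ay":0,"az":0},{"dx":0,"dy":0,"dz":0,"ax":0,"ay":0,"az":0},{"dx":0,"dy":0,"dz":0,"ax":0,"ay":0,"az":0}]' 0
python3 -m jog '[{"dx":0,"dy":0,"dz":-5,"ax":0,"ay":0,"az":0},{"dx":0,"dy":0,"dz":-10,"ax":0,"ay":0,"az":0},{"dx":0,"dy":0,"dz":-17,"ax":0,"ay":0,"az":0},{"dx":0,"dy":0,"dz":-17,"ax":0,"ay":0,"az":0},{"dx":0,"dy":0,"dz":-17,"ax":0,"ay":0,"az":0},{"dx":0,"dy":0,"dz":-11,"ax":0,"ay":0,"az":0},{"dx":0,"dy":0,"dz":-6,"ax":0,"ay":0,"az":0},{"dx":0,"dy":0,"dz":0,"ax":0,"ay":0,"az":-5.5},{"dx":0,"dy":0,"dz":0,"ax":0,"ay":0,"az":-5.5},{"dx":0,"dy":0,"dz":0,"ax":0,"ay":0,"az":-5.5},{"dx":0,"dy":0,"dz":0,"ax":0,"ay":0,"az":-5.5},{"dx":0,"dy":0,"dz":0,"ax":0,"ay":0,"az":0},{"dx":0,"dy":0,"dz":0,"ax":0,"ay":0,"az":0},{"dx":0,"dy":0,"dz":0,"ax":0,"ay":0,"az":0}]'
python3 - <<'E'
from h import *
s=bot.read_state();print(s["tool_pos"])
w=grab("wrist");p=s["tool_pos"];X=[p[0],p[1],p[2]-.155];B=wood(w,X);print(B,plane(w,*B[0],X[2]))
M=Ro.from_rotvec(s["tcp_rot"]).as_matrix();print("shift tool mm",M.T@(np.array([.5195,-.0865,.3675])-p)*1000)
E
```

```text
time: 31.33
tool_pos: [0.5647, -0.313, 0.2837]
tcp_rot: [0.708, 3.061, -0.0]
wrist_force: [0.5, -0.2, -0.6]
width: 0.999
grip_force: 0.0
time: 32.08
tool_pos: [0.5647, -0.3129, 0.2837]
tcp_rot: [0.708, 3.06, -0.0]
wrist_force: [0.6, 0.7, 3.2]
width: 0.119
grip_force: 48.7
time: 33.25
tool_pos: [0.5643, -0.3128, 0.3657]
tcp_rot: [-0.115, -3.139, -0.001]
wrist_force: [0.0, 0.9, -1.1]
width: 0.117
grip_force: 48.6
[ 0.56430297 -0.31283558  0.36570423]
(array([247.82566766, 256.81454006]), np.int32(1348), array([249.17449709, 251.40332537]), np.float64(176.35100234177833)) [ 0.56738647 -0.31376736  0.21070423]
shift tool mm [ 61.23466891 222.45415789  -1.67041912]
```

```bash
python3 -m jog '[{"dx":0,"dy":10,"dz":-1,"ax":0,"ay":0,"az":0},{"dx":0,"dy":20,"dz":-1,"ax":0,"ay":0,"az":0},{"dx":0,"dy":25,"dz":0,"ax":0,"ay":0,"az":0},{"dx":0,"dy":25,"dz":0,"ax":0,"ay":0,"az":0},{"dx":10,"dy":20,"dz":0,"ax":0,"ay":0,"az":0},{"dx":18,"dy":10,"dz":0,"ax":0,"ay":0,"az":0},{"dx":18,"dy":3,"dz":0,"ax":0,"ay":0,"az":0},{"dx":12,"dy":0,"dz":0,"ax":0,"ay":0,"az":0},{"dx":5,"dy":0,"dz":0,"ax":0,"ay":0,"az":0},{"dx":0,"dy":0,"dz":0,"ax":0,"ay":0,"az":0},{"dx":0,"dy":0,"dz":0,"ax":0,"ay":0,"az":0},{"dx":0,"dy":0,"dz":0,"ax":0,"ay":0,"az":0}]'
python3 - <<'E'
from h import *
s=bot.read_state();p=s["tool_pos"]
M=Ro.from_rotvec(s["tcp_rot"]).as_matrix();print("shift tool mm",M.T@(np.array([.5195,-.0865,.3675])-p)*1000)
c=grab("side");save(c,"e.png",(170,90,350,225),4)
h=cv2.cvtColor(c["img"],cv2.COLOR_RGB2HSV).astype(int)
print(wood(c,[p[0],p[1],p[2]-.155]))
E
```

```text
time: 34.3
tool_pos: [0.5102, -0.1963, 0.3685]
tcp_rot: [0.113, 3.138, -0.001]
wrist_force: [0.5, -0.2, -1.7]
width: 0.121
grip_force: 48.7
shift tool mm [ -1.37578067 110.14944679   0.99429828]
(array([248.47826087, 163.65217391]), np.int32(69), array([277.37598319, 200.16616804]), np.float64(1.4806577002472636))
```

```bash
python3 -m jog '[{"dx":0,"dy":10,"dz":0,"ax":0,"ay":0,"az":0},{"dx":0,"dy":14,"dz":0,"ax":0,"ay":0,"az":0},{"dx":0,"dy":14,"dz":0,"ax":0,"ay":0,"az":0},{"dx":0,"dy":14,"dz":0,"ax":0,"ay":0,"az":0},{"dx":0,"dy":14,"dz":0,"ax":0,"ay":0,"az":0},{"dx":0,"dy":14,"dz":0,"ax":0,"ay":0,"az":0},{"dx":0,"dy":14,"dz":0,"ax":0,"ay":0,"az":0},{"dx":0,"dy":10,"dz":0,"ax":0,"ay":0,"az":0},{"dx":0,"dy":6,"dz":0,"ax":0,"ay":0,"az":0},{"dx":0,"dy":0,"dz":0,"ax":0,"ay":0,"az":0},{"dx":0,"dy":0,"dz":0,"ax":0,"ay":0,"az":0},{"dx":0,"dy":0,"dz":0,"ax":0,"ay":0,"az":0}]'
python3 -m jog '[{"dx":0,"dy":0,"dz":6,"ax":0,"ay":0,"az":0},{"dx":0,"dy":0,"dz":6,"ax":0,"ay":0,"az":0},{"dx":0,"dy":0,"dz":6,"ax":0,"ay":0,"az":0},{"dx":0,"dy":0,"dz":5,"ax":0,"ay":0,"az":0},{"dx":0,"dy":0,"dz":4,"ax":0,"ay":0,"az":0},{"dx":0,"dy":0,"dz":3,"ax":0,"ay":0,"az":0},{"dx":0,"dy":0,"dz":2,"ax":0,"ay":0,"az":0},{"dx":0,"dy":0,"dz":2,"ax":0,"ay":0,"az":0},{"dx":0,"dy":0,"dz":1,"ax":0,"ay":0,"az":0},{"dx":0,"dy":0,"dz":0,"ax":0,"ay":0,"az":0},{"dx":0,"dy":0,"dz":0,"ax":0,"ay":0,"az":0},{"dx":0,"dy":0,"dz":0,"ax":0,"ay":0,"az":0}]'
```

```text
time: 35.35
tool_pos: [0.5175, -0.0861, 0.3682]
tcp_rot: [0.111, 3.139, -0.001]
wrist_force: [1.4, 0.6, -1.7]
width: 0.123
grip_force: 48.8
time: 36.35
tool_pos: [0.5178, -0.0861, 0.3337]
tcp_rot: [0.111, 3.138, -0.0]
wrist_force: [3.1, -0.3, 0.3]
width: 0.115
grip_force: 48.9
```

```bash
python3 -m jog '[{"dx":0,"dy":0,"dz":1,"ax":0,"ay":0,"az":0},{"dx":0,"dy":0,"dz":0.5,"ax":0,"ay":0,"az":0},{"dx":0,"dy":0,"dz":0,"ax":0,"ay":0,"az":0},{"dx":0,"dy":0,"dz":0,"ax":0,"ay":0,"az":0}]'
```

```text
time: 36.68
tool_pos: [0.518, -0.0861, 0.3329]
tcp_rot: [0.111, 3.137, -0.001]
wrist_force: [2.0, -0.6, 6.1]
width: 0.123
grip_force: 49.5
```

```bash
python3 -m jog '[{"dx":0,"dy":0,"dz":-1.5,"ax":0,"ay":0,"az":0},{"dx":0,"dy":0,"dz":0,"ax":0,"ay":0,"az":0},{"dx":0,"dy":0,"dz":0,"ax":0,"ay":0,"az":0},{"dx":0,"dy":0,"dz":0,"ax":0,"ay":0,"az":0},{"dx":0,"dy":0,"dz":0,"ax":0,"ay":0,"az":0},{"dx":0,"dy":0,"dz":0,"ax":0,"ay":0,"az":0}]' 0.4
python3 -m jog '[{"dx":0,"dy":0,"dz":-5,"ax":0,"ay":0,"az":0},{"dx":0,"dy":0,"dz":-10,"ax":0,"ay":0,"az":0},{"dx":0,"dy":0,"dz":-15,"ax":0,"ay":0,"az":0},{"dx":0,"dy":0,"dz":-25,"ax":0,"ay":0,"az":0},{"dx":0,"dy":0,"dz":-35,"ax":0,"ay":0,"az":0},{"dx":0,"dy":0,"dz":-20,"ax":0,"ay":0,"az":0},{"dx":5,"dy":-30,"dz":0,"ax":0,"ay":0,"az":0},{"dx":8,"dy":-35,"dz":0,"ax":0,"ay":0,"az":0},{"dx":10,"dy":-35,"dz":0,"ax":0,"ay":0,"az":0},{"dx":10,"dy":-35,"dz":0,"ax":0,"ay":0,"az":0},{"dx":10,"dy":-35,"dz":0,"ax":0,"ay":0,"az":0},{"dx":10,"dy":-35,"dz":0,"ax":0,"ay":0,"az":0},{"dx":0,"dy":-14,"dz":0,"ax":0,"ay":0,"az":0},{"dx":0,"dy":0,"dz":10,"ax":0,"ay":0,"az":-6.5},{"dx":0,"dy":0,"dz":20,"ax":0,"ay":0,"az":-6.5},{"dx":0,"dy":0,"dz":20,"ax":0,"ay":0,"az":0},{"dx":0,"dy":0,"dz":0,"ax":0,"ay":0,"az":0},{"dx":0,"dy":0,"dz":0,"ax":0,"ay":0,"az":0},{"dx":0,"dy":0,"dz":0,"ax":0,"ay":0,"az":0}]' 1.0
python3 - <<'E'
from h import *
cs=look("g4",[.5195,-.0865,.179],[.5265,.025,.179],[.422,.033,.179])
s=bot.read_state();M=Ro.from_rotvec(s["tcp_rot"]).as_matrix()
B=wood(cs["wrist"],G["g4"]);X=plane(cs["wrist"],*B[0],.13);X[2]=.2845;print("shift",M.T@(X-s["tool_pos"])*1000,s["q"].round(2))
E
```

```text
time: 37.18
tool_pos: [0.5171, -0.086, 0.3327]
tcp_rot: [-0.111, -3.139, -0.0]
wrist_force: [0.0, 0.0, 0.0]
width: 0.399
grip_force: 0.0
time: 38.77
tool_pos: [0.4495, -0.3007, 0.3946]
tcp_rot: [-0.245, 3.131, -0.001]
wrist_force: [-0.6, -0.8, -0.3]
width: 1.003
grip_force: 0.0
t 38.7667 [ 0.4495 -0.3007  0.3946] yaw_y 98.94
g4 top px [293.9 197.4] 58 exp [366.  225.3] xy [ 0.524  -0.0897] axis 173.5
g4 side px [266.5 272.2] 114 exp [265.7 271.8] xy [ 0.4504 -0.3004] axis 12.0
g4 wrist px [249.4 195.1] 472 exp [251.6 194.2] xy [ 0.4507 -0.3008] axis 9.0
[0.5195, -0.0865, 0. top px [293.9 197.4] 58 exp [294.6 196.8] xy [ 0.5179 -0.0847] axis 173.5
[0.5195, -0.0865, 0. side px [205.4 167.8] 71 exp [261.7 186.8] xy [0.4231 0.0339] axis 179.0
[0.5195, -0.0865, 0. wrist px [490.7 310.8] 42 exp [477.2 320.8] xy [ 0.5079 -0.0782] axis 83.2
[0.5265, 0.025, 0.17 top px [253.8 192.9] 60 exp [254. 193.] xy [0.5268 0.0256] axis 176.2
[0.5265, 0.025, 0.17 side px [205.4 167.8] 71 exp [248.1 163.4] xy [0.4231 0.0339] axis 179.0
[0.5265, 0.025, 0.17 wrist px [490.7 310.8] 42 exp [574.7 336. ] xy [ 0.5079 -0.0782] axis 83.2
[0.422, 0.033, 0.179 top px [249.2 231.1] 62 exp [249.9 231.2] xy [0.4223 0.0351] axis 176.3
[0.422, 0.033, 0.179 side px [205.4 167.8] 71 exp [205.1 168.1] xy [0.4231 0.0339] axis 179.0
[0.422, 0.033, 0.179 wrist px [490.7 310.8] 42 exp [636.3 237. ] xy [ 0.5079 -0.0782] axis 83.2
shift [-8.24469294e-01  4.56077722e-02  1.10526526e+02] [-0.64  0.02  1.9   0.    1.22 -2.36]
```

All three pails are on their hooks. Pail 4 is aligned for the grasp.

```bash
python3 -m jog '[{"dx":-0.5,"dy":0,"dz":30,"ax":0,"ay":0,"az":0},{"dx":0,"dy":0,"dz":35,"ax":0,"ay":0,"az":0},{"dx":0,"dy":0,"dz":28,"ax":0,"ay":0,"az":0},{"dx":0,"dy":0,"dz":17,"ax":0,"ay":0,"az":0},{"dx":0,"dy":0,"dz":0,"ax":0,"ay":0,"az":0},{"dx":0,"dy":0,"dz":0,"ax":0,"ay":0,"az":0}]' 1.0 50
python3 -m jog '[{"dx":0,"dy":0,"dz":0,"ax":0,"ay":0,"az":0},{"dx":0,"dy":0,"dz":0,"ax":0,"ay":0,"az":0},{"dx":0,"dy":0,"dz":0,"ax":0,"ay":0,"az":0},{"dx":0,"dy":0,"dz":0,"ax":0,"ay":0,"az":0},{"dx":0,"dy":0,"dz":0,"ax":0,"ay":0,"az":0},{"dx":0,"dy":0,"dz":0,"ax":0,"ay":0,"az":0},{"dx":0,"dy":0,"dz":0,"ax":0,"ay":0,"az":0},{"dx":0,"dy":0,"dz":0,"ax":0,"ay":0,"az":0},{"dx":0,"dy":0,"dz":0,"ax":0,"ay":0,"az":0}]' 0
python3 -m jog '[{"dx":0,"dy":0,"dz":-5,"ax":0,"ay":0,"az":0},{"dx":0,"dy":0,"dz":-10,"ax":0,"ay":0,"az":0},{"dx":0,"dy":0,"dz":-17,"ax":0,"ay":0,"az":0},{"dx":0,"dy":0,"dz":-17,"ax":0,"ay":0,"az":0},{"dx":0,"dy":0,"dz":-17,"ax":0,"ay":0,"az":0},{"dx":0,"dy":0,"dz":-12,"ax":0,"ay":0,"az":0},{"dx":0,"dy":0,"dz":-6,"ax":0,"ay":0,"az":0},{"dx":0,"dy":0,"dz":0,"ax":0,"ay":0,"az":4.3},{"dx":0,"dy":0,"dz":0,"ax":0,"ay":0,"az":4.3},{"dx":0,"dy":0,"dz":0,"ax":0,"ay":0,"az":4.3},{"dx":0,"dy":0,"dz":0,"ax":0,"ay":0,"az":0},{"dx":0,"dy":0,"dz":0,"ax":0,"ay":0,"az":0},{"dx":0,"dy":0,"dz":0,"ax":0,"ay":0,"az":0}]'
python3 - <<'E'
from h import *
s=bot.read_state();print(s["tool_pos"])
w=grab("wrist");p=s["tool_pos"];X=[p[0],p[1],p[2]-.155];B=wood(w,X);print(B,plane(w,*B[0],X[2]))
M=Ro.from_rotvec(s["tcp_rot"]).as_matrix();print("shift tool mm",M.T@(np.array([.4147,-.0792,.3675])-p)*1000)
E
```

```text
time: 39.42
tool_pos: [0.4496, -0.3005, 0.2831]
tcp_rot: [0.245, -3.131, -0.001]
wrist_force: [0.1, 0.1, 1.2]
width: 0.999
grip_force: 0.0
time: 40.17
tool_pos: [0.4497, -0.3007, 0.2838]
tcp_rot: [-0.245, 3.131, -0.001]
wrist_force: [-0.7, 0.5, 4.1]
width: 0.124
grip_force: 48.8
time: 41.25
tool_pos: [0.4494, -0.3005, 0.3667]
tcp_rot: [-0.106, -3.139, -0.001]
wrist_force: [0.2, -0.2, -1.0]
width: 0.12
grip_force: 48.8
[ 0.44937784 -0.30050939  0.36671778]
(array([247.79535559, 257.96008708]), np.int32(1378), array([249.15997867, 251.39555228]), np.float64(176.58399926189065)) [ 0.45313998 -0.30147677  0.21171778]
shift tool mm [ 49.4788258  218.47753455  -0.65088477]
```

```bash
python3 -m jog '[{"dx":5,"dy":10,"dz":-1,"ax":0,"ay":0,"az":0},{"dx":10,"dy":20,"dz":-0.5,"ax":0,"ay":0,"az":0},{"dx":12,"dy":25,"dz":0,"ax":0,"ay":0,"az":0},{"dx":12,"dy":25,"dz":0,"ax":0,"ay":0,"az":0},{"dx":12,"dy":20,"dz":0,"ax":0,"ay":0,"az":0},{"dx":0,"dy":10,"dz":0,"ax":0,"ay":0,"az":0},{"dx":0,"dy":0,"dz":0,"ax":0,"ay":0,"az":0},{"dx":0,"dy":0,"dz":0,"ax":0,"ay":0,"az":0},{"dx":0,"dy":0,"dz":0,"ax":0,"ay":0,"az":0}]'
python3 - <<'E'
from h import *
s=bot.read_state();p=s["tool_pos"]
M=Ro.from_rotvec(s["tcp_rot"]).as_matrix();print("shift tool mm",M.T@(np.array([.4147,-.0792,.3675])-p)*1000)
E
```

```text
time: 42.05
tool_pos: [0.4067, -0.1878, 0.3691]
tcp_rot: [0.108, 3.139, -0.002]
wrist_force: [0.1, -0.4, -1.4]
width: 0.119
grip_force: 48.8
shift tool mm [ -0.49293016 108.8908557    1.48838243]
```

```bash
python3 -m jog '[{"dx":1,"dy":10,"dz":0,"ax":0,"ay":0,"az":0},{"dx":0.5,"dy":14,"dz":0.5,"ax":0,"ay":0,"az":0},{"dx":0,"dy":14,"dz":0.5,"ax":0,"ay":0,"az":0},{"dx":0,"dy":14,"dz":0,"ax":0,"ay":0,"az":0},{"dx":0,"dy":14,"dz":0,"ax":0,"ay":0,"az":0},{"dx":0,"dy":14,"dz":0,"ax":0,"ay":0,"az":0},{"dx":0,"dy":14,"dz":0,"ax":0,"ay":0,"az":0},{"dx":0,"dy":10,"dz":0,"ax":0,"ay":0,"az":0},{"dx":0,"dy":5,"dz":0,"ax":0,"ay":0,"az":0},{"dx":0,"dy":0,"dz":0,"ax":0,"ay":0,"az":0},{"dx":0,"dy":0,"dz":0,"ax":0,"ay":0,"az":0},{"dx":0,"dy":0,"dz":0,"ax":0,"ay":0,"az":0}]'
python3 -m jog '[{"dx":0,"dy":0,"dz":6,"ax":0,"ay":0,"az":0},{"dx":0,"dy":0,"dz":6,"ax":0,"ay":0,"az":0},{"dx":0,"dy":0,"dz":6,"ax":0,"ay":0,"az":0},{"dx":0,"dy":0,"dz":5,"ax":0,"ay":0,"az":0},{"dx":0,"dy":0,"dz":4,"ax":0,"ay":0,"az":0},{"dx":0,"dy":0,"dz":3,"ax":0,"ay":0,"az":0},{"dx":0,"dy":0,"dz":2,"ax":0,"ay":0,"az":0},{"dx":0,"dy":0,"dz":2,"ax":0,"ay":0,"az":0},{"dx":0,"dy":0,"dz":1,"ax":0,"ay":0,"az":0},{"dx":0,"dy":0,"dz":0,"ax":0,"ay":0,"az":0},{"dx":0,"dy":0,"dz":0,"ax":0,"ay":0,"az":0},{"dx":0,"dy":0,"dz":0,"ax":0,"ay":0,"az":0}]'
```

```text
time: 43.05
tool_pos: [0.4124, -0.0789, 0.3677]
tcp_rot: [-0.109, -3.14, 0.001]
wrist_force: [-0.7, -0.4, -0.9]
width: 0.121
grip_force: 48.8
time: 44.05
tool_pos: [0.4127, -0.0786, 0.3332]
tcp_rot: [0.108, 3.138, -0.001]
wrist_force: [2.6, -0.8, -1.7]
width: 0.122
grip_force: 48.9
```

```bash
python3 -m jog '[{"dx":0,"dy":0,"dz":1,"ax":0,"ay":0,"az":0},{"dx":0,"dy":0,"dz":0.5,"ax":0,"ay":0,"az":0},{"dx":0,"dy":0,"dz":0,"ax":0,"ay":0,"az":0},{"dx":0,"dy":0,"dz":0,"ax":0,"ay":0,"az":0}]'
```

```text
time: 44.38
tool_pos: [0.4129, -0.0786, 0.3326]
tcp_rot: [0.108, 3.137, -0.001]
wrist_force: [0.5, 0.9, 5.5]
width: 0.124
grip_force: 49.6
```

```bash
python3 -m jog '[{"dx":0,"dy":0,"dz":-1.5,"ax":0,"ay":0,"az":0},{"dx":0,"dy":0,"dz":0,"ax":0,"ay":0,"az":0},{"dx":0,"dy":0,"dz":0,"ax":0,"ay":0,"az":0},{"dx":0,"dy":0,"dz":0,"ax":0,"ay":0,"az":0},{"dx":0,"dy":0,"dz":0,"ax":0,"ay":0,"az":0},{"dx":0,"dy":0,"dz":0,"ax":0,"ay":0,"az":0}]' 0.4
python3 -m jog '[{"dx":0,"dy":0,"dz":-5,"ax":0,"ay":0,"az":0},{"dx":0,"dy":0,"dz":-10,"ax":0,"ay":0,"az":0},{"dx":0,"dy":0,"dz":-15,"ax":0,"ay":0,"az":0},{"dx":0,"dy":0,"dz":-25,"ax":0,"ay":0,"az":0},{"dx":0,"dy":0,"dz":-35,"ax":0,"ay":0,"az":0},{"dx":0,"dy":0,"dz":-35,"ax":0,"ay":0,"az":0},{"dx":0,"dy":-30,"dz":-20,"ax":0,"ay":0,"az":0},{"dx":0,"dy":-35,"dz":0,"ax":0,"ay":0,"az":0},{"dx":0,"dy":-35,"dz":0,"ax":0,"ay":0,"az":0},{"dx":0,"dy":-35,"dz":0,"ax":0,"ay":0,"az":0},{"dx":0,"dy":-35,"dz":0,"ax":0,"ay":0,"az":0},{"dx":0,"dy":-35,"dz":0,"ax":0,"ay":0,"az":0},{"dx":0,"dy":-35,"dz":0,"ax":0,"ay":0,"az":0},{"dx":0,"dy":-35,"dz":0,"ax":0,"ay":0,"az":0},{"dx":0,"dy":0,"dz":0,"ax":0,"ay":0,"az":0},{"dx":0,"dy":0,"dz":0,"ax":0,"ay":0,"az":0},{"dx":0,"dy":0,"dz":0,"ax":0,"ay":0,"az":0}]' -
python3 - <<'E'
from h import *
cs=look([.5195,-.0865,.179],[.4147,-.0792,.179],[.5265,.025,.179],[.422,.033,.179])
t=cs["top"]["img"][100:270,140:340];s=cs["side"]["img"][80:250,140:370]
t=cv2.resize(t,None,fx=2,fy=2);s=cv2.resize(s,None,fx=1.95,fy=2)
cv2.imwrite("pics/fin.png",np.hstack([t,s[:340]])[:,:800,::-1])
E
```

```text
time: 44.88
tool_pos: [0.4121, -0.0785, 0.3323]
tcp_rot: [-0.109, -3.139, -0.0]
wrist_force: [-0.1, 0.2, 0.2]
width: 0.4
grip_force: 0.0
time: 46.3
tool_pos: [0.3932, -0.3528, 0.4781]
tcp_rot: [0.11, 3.139, 0.001]
wrist_force: [-0.9, 0.5, -0.0]
width: 0.403
grip_force: 0.0
t 46.3 [ 0.3932 -0.3528  0.4781] yaw_y 86.0
[0.5195, -0.0865, 0. top px [293.9 197.5] 57 exp [294.6 196.8] xy [ 0.5176 -0.0846] axis 174.6
[0.5195, -0.0865, 0. side px [214.3 192.7] 87 exp [261.7 186.8] xy [ 0.4132 -0.0788] axis 0.5
[0.5195, -0.0865, 0. wrist px [476.8 275.4] 220 exp [477.1 273.6] xy [ 0.522  -0.0865] axis 175.1
[0.4147, -0.0792, 0. top px [290.5 235.9] 63 exp [291.2 235.1] xy [ 0.4125 -0.0773] axis 176.2
[0.4147, -0.0792, 0. side px [214.3 192.7] 87 exp [215.1 192.7] xy [ 0.4132 -0.0788] axis 0.5
[0.4147, -0.0792, 0. wrist px [500.  187.4] 381 exp [499.3 188.5] xy [ 0.4135 -0.0786] axis 177.0
[0.5265, 0.025, 0.17 top px [253.8 192.9] 60 exp [254. 193.] xy [0.5268 0.0256] axis 176.2
[0.5265, 0.025, 0.17 side px [205.4 167.8] 72 exp [248.1 163.4] xy [0.4231 0.0338] axis 179.1
[0.5265, 0.025, 0.17 wrist px [476.8 275.4] 220 exp [559.7 270.4] xy [ 0.522  -0.0865] axis 175.1
[0.422, 0.033, 0.179 top px [249.2 231.1] 63 exp [249.9 231.2] xy [0.4222 0.035 ] axis 176.8
[0.422, 0.033, 0.179 side px [205.4 167.8] 72 exp [205.1 168.1] xy [0.4231 0.0338] axis 179.1
[0.422, 0.033, 0.179 wrist px [500.  187.4] 381 exp [587.7 188.4] xy [ 0.4135 -0.0786] axis 177.0
```

View pics/fin.png

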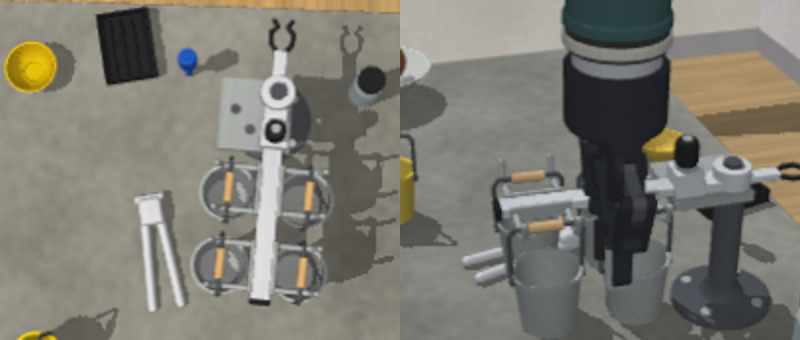

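All four pails hang level on their own hooks (top view grips at (228,187), (311,195), (219,263) and (303,273)). The pin is home and the bystanders haven't moved. I'll let it settle for a second, then hand in.

```bash
python3 -m jog '[{"dx":0,"dy":-20,"dz":0,"ax":0,"ay":0,"az":0},{"dx":0,"dy":0,"dz":0,"ax":0,"ay":0,"az":0},{"dx":0,"dy":0,"dz":0,"ax":0,"ay":0,"az":0},{"dx":0,"dy":0,"dz":0,"ax":0,"ay":0,"az":0},{"dx":0,"dy":0,"dz":0,"ax":0,"ay":0,"az":0},{"dx":0,"dy":0,"dz":0,"ax":0,"ay":0,"az":0},{"dx":0,"dy":0,"dz":0,"ax":0,"ay":0,"az":0},{"dx":0,"dy":0,"dz":0,"ax":0,"ay":0,"az":0},{"dx":0,"dy":0,"dz":0,"ax":0,"ay":0,"az":0},{"dx":0,"dy":0,"dz":0,"ax":0,"ay":0,"az":0},{"dx":0,"dy":0,"dz":0,"ax":0,"ay":0,"az":0}]' >/dev/null
python3 - <<'E'
from h import *
c=grab("top")
for X in([.5195,-.0865,.179],[.4147,-.0792,.179],[.5265,.025,.179],[.422,.033,.179]): w=wood(c,X);print(w[0],w[2])
print(bot.finish_job())
E
```

```text
[293.92857143 197.5       ] [294.6048059  196.79794764]
[290.53968254 235.88888889] [291.24685507 235.07632181]
[253.81355932 192.96610169] [254.00447181 193.03906425]
[249.18032787 231.19672131] [249.93203517 231.23195062]
the job is handed in; nothing more can be done
None
```

The arm is pinned at the work hole and all four steel pails hang on their own hooks, with the bystanders left in place; I handed the job in at about 47 s, and no verdict came back.

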